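# Key the tube carousel to its spindle

### The job

Turn the tube carousel by its black handle until the keyway in its hub lies over the flat of the brass spindle, then stand the red-headed tapered key in the gap, sloping side outwards, and let go of it. Tap it down with the tapping punch - at least two taps, lifting the punch clear in between, and not pushing it home with the fingers - until it is tight and its head sits on the hub, then put the punch back upright in its blue stand. Leave the yellow and green keys and everything else on the counter where they are.

Things in the scene. Friction and masses are not known exactly. Their poses are not given: they have to be found in the camera images.
- carousel_base: fixed white round foot of the carousel, 190 mm diameter, 28 mm high, with a blue tab on its -x side; origin on the spindle axis at counter level. A fixed brass D-shaped spindle, 32 mm diameter, stands on it, ending 2 mm below the hub top; its flat faces the base's +x, 10 mm from the axis
- keyseat (a point): fixed to the base: the point 22 mm from the spindle axis in the base's +x direction at the height of the hub top (100 mm above the counter); its axes are the base's. The seated red key stands with its axes parallel to these and its origin 48 mm below this point
- carousel (a joint): turn of the carousel about the vertical spindle axis, rad, anticlockwise from above positive; 0 = hub keyway over the spindle's flat (0.08 either way will do); starts between -1.8 and -0.6, range -2.2 to 0.5, stays where left (0.1 N m friction). A blue disc 244 mm diameter, top 40 mm above the counter, with capped tubes round its rim reaching 85 mm above the counter
- hub_top (a point): centre of the top of the carousel's hub, on the spindle axis, 100 mm above the counter: an aluminium block 73 mm square that turns with the carousel, its x axis along the keyway, a slot 17 mm wide running outwards from the spindle
- carousel_handle (a point): centre of the grip of the carousel's upright black handle, 115 mm above the counter; a round knob 22 mm diameter, from 94 to 130 mm above the counter, on a thin steel post, 96 mm from the carousel's axis and 2.5 rad anticlockwise of the keyway; no tube within 55 mm of it
- keyway (a point): turns with the carousel: mid keyway, 22 mm from the axis, at the hub top; coincides with keyseat at joint 0. Radially the mouth reaches from the spindle's flat (10 mm from the axis) to a sprung copper shoe (21.5 mm). The red key drops in until its head is about 17 mm above the hub, then jams; driving it pushes the shoe back, up to 2.5 mm, with a downward force growing to roughly 5 to 10 N
- key_red: the key to use: steel wedge with a red block head, 50 g; origin at foot level under the head's centre, z up. Wedge 48 mm long (z), 14 mm wide (y); upright inner face 12 mm to -x of the origin, sloping outer face on the +x side: 7 mm thick at the foot (a V, 7 mm high), 14 mm under the head. Head 24 (x) x 26 (y) x 20 mm, 48 to 68 mm above the origin
- key_yellow: bystander: yellow-headed steel wedge with a block head; the origin lies at the level of its foot, under the centre of the head; z up. Same head, 12 mm thick straight wedge; leave it in the key stand
- key_green: bystander: green-headed steel wedge with a block head; the origin lies at the level of its foot, under the centre of the head; z up. Same head, 14.5 mm thick straight wedge; leave it in the key stand
- key_stand: fixed grey stand 150 mm (x) x 23 mm (y) x 56 mm high on a foot plate 160 x 60 x 5 mm, with three pockets in a row along x, about 47 mm apart, in which the keys hang upright by their heads, with a few mm of play, their axes along the stand's; origin at the centre of its underside
- punch: tapping punch standing upright in its stand, 92 mm long, 180 g; origin at the centre of its lower (striking) face, z up: white nylon foot 23 mm diameter from 0 to 40 mm, steel collar 34 mm diameter from 40 to 46 mm, black round grip 22 mm diameter from 46 to 86 mm, steel cap 26 mm diameter from 86 to 92 mm
- punch_stand: fixed blue block 70 x 70 x 34 mm high with one 28 mm square hole through it in the middle; the punch stands in the hole with its foot on the counter; origin at the centre of the block's underside
- amber_bottle: bystander: amber bottle with white cap, 54 mm diameter, 100 mm tall; origin at the centre of its underside
- white_jar: bystander: white jar with blue lid, 64 mm diameter, 60 mm tall; origin at the centre of its underside
- tape_roll: bystander: white tape roll lying flat, 68 mm outside diameter, 22 mm high; origin at the centre of its underside
- slide_box: bystander: green slide box 80 x 50 x 30 mm high; origin at the centre of its underside
- steel_cup: bystander: open steel cup, 70 mm across, 70 mm tall; origin at the centre of its underside
- tip_box: bystander: orange box 100 x 70 x 50 mm high; origin at the centre of its underside
Things that resemble listed ones, but are neither listed nor needed, are in the scene too. There is more than one size of the punch_stand; the one meant has the size given above.

How it is judged:
By the outcome, as a careful person would: the job done as asked, in the order asked, and still so for the second after the job is handed in, with the robot touching nothing.
It also fails if it takes over 72 s, if anything falls off the work surface, if the arm or the gripper's body presses on something with over 40 N, if the wrist force passes 120 N, or if a joint passes its speed limit or range.

### The arm

A 6-joint arm with a two-finger parallel gripper is mounted at the origin on the work surface. World frame = base frame: x ahead of the robot, y to its left, z up, the work surface at z = 0. Lengths are in m, angles in rad, forces in N, time in s.
With the tool pointing down it reaches from about 0.35 to 0.775 m from the base axis. Payload 5.5 kg.
Tool frame: the origin (TCP) lies midway between the tips of the shut fingers; the grasp point (between the pads) lies 19 mm behind it (env.tcp_to_grasp is the distance from the TCP to the grasp point, in m); z points along the fingers, y is the direction in which the jaws open and shut (so a half turn about z gives the same grasp; the last joint's range is limited). The gripper opens to 85 mm and grips with 20 to 120 N. Pads are 22 mm wide; open, the fingers measure 114 mm over their backs; the gripper's body (76 mm by 85 mm) begins 54 mm behind the grasp point. The pads swing forward as they close: fully open they stand 13 mm farther back than shut.
Start: joints at [1.07, 0.313, 0.046, 1.304, 0, 1.431], TCP at [0.203, 0.538, 0.231] pointing down, gripper open.
Joint ranges: [-2.76, 2.76], [-0.86, 1.69], [-1.03, 1.26], [-2.2, 2.34], [-1.47, 1.5], [-3.14, 3.14]. Speed limits (rad/s): [2.57, 2.57, 3.14, 3.14, 3.14, 3.14].

### API

Orientations are given as a unit quaternion [w, x, y, z].
In Python, from workcell import get_state, viewer, hand_in, finder, env gives the robot as it stands.
- The arm moves only by the tool arm_command, never from a script. Its argument "motion" is a list of rows, each an object of numbers: "x", "y", "z": the shift along the tool's x, y, z in mm; "rx", "ry", "rz": the turn, a rotation vector about the tool's x, y, z in degrees; "hand": the closure, from -1 (fully open) to 1 (shut). A call has 1 to 10 rows; each row is the pose to reach, as a shift and turn from the pose commanded when the call began, along the tool's axes at that moment; what a row does not reach only later rows make up. A row lasts 1/8 s, in which the tool goes at most 62.5 mm and 10.7 degrees, less where a joint would pass 70% of its speed; a pose out of reach is approached as far as the arm can. A call with a gripper value outside its range is refused whole. The fingers move at their own pace and stop on an object; "force" is the grip in N (left out, the last holds). Time passes only in rows, so rows that repeat a pose let the fingers close. It gives the time, the measured TCP pose, the force and the opening at its end, in the units of the state.
- get_state(): the state, without advancing time (a new reading comes with each control period).
- viewer.read_camera(name): name is "scene" or "top" or "wrist"; returns a dict with "image" (400x640x3 uint8, red, green, blue), "z_map" (400x640 float32, m along the optical axis (not along the pixel's ray), 0 where there is no reading), "intrinsics" (3x3 intrinsics, pixels), "k1" (the pictures are not rectified: a ray, as slopes to the right and down, at radius r is drawn at 1 + k1 r^2 times it, then the intrinsics apply), "rvec" (rotation vector, rad) and "tvec" (3), from world to camera coordinates, as OpenCV has them. Camera axes: x right, y down, z forward; pixel columns grow to the right and rows downward; lengths in m; the calibration is good to about 2 mm. A picture is of the moment at which its call begins.
- hand_in(): hands the job in, once; it reports no verdict.
Trained networks look in a picture, given as the dict that the camera call returned (one of the last four; its "shot" number tells which), for a name from the list of things; names that differ only in an ending like _2 or _b are one class to them, and where a whole thing is asked for, a point or a joint stands for the part that bears it (a point fixed in the world has none). Each returns a list of dicts, best first, with "score" (0 to 1); they miss things now and then, are a little off and sometimes report something else, mostly with a low value. They report only what shows in the picture. A call takes as long as a camera call. They do not tell look-alikes from the thing itself.
- finder.find_in(picture, query): "at" ([column, row] in pixels, amid what is visible of it).
- finder.masks_of(picture, query): "region" (400x640 bool, what is visible of it) and "at" ([column, row] in pixels, amid what is visible of it).
The state is a dict: "clock": time; "joint_pos": joint angles; "qvel": joint speeds; "tau": joint torques, N m; "tcp_pos": TCP position; "orientation": TCP orientation; "wrist_force": force on the tool from outside, world axes, zero at the start; "ft_torque": the same for the moment, N m; "finger_gap": finger opening in m.
Only numpy, scipy, OpenCV 4.12 (cv2) and the standard library are available. Lean on these libraries where they do the work, as an engineer would, in place of code of your own. Each camera call takes 0.05 s, during which the arm holds its last target.

## Working session

There is one attempt and no reset: what is moved stays moved. The work goes in short steps, Python scripts to look and compute and a tool call to move; the robot and the scene stay as the last step left them, time stands still between calls to the robot, and variables do not carry over. Pictures are saved under pics/ and viewed, and the job is handed in when it is done.

Besides the shell and the picture viewer there is one more tool, called after ">>>" by a JSON object that holds its "fn" and its "kwargs". arm_command: Moves the arm, as the interface text tells. Its arguments: {"type":"object","properties":{"motion":{"type":"array","items":{"type":"object","properties":{"x":{"type":"number"},"y":{"type":"number"},"z":{"type":"number"},"rx":{"type":"number"},"ry":{"type":"number"},"rz":{"type":"number"},"hand":{"type":"number"}}}},"force":{"type":"number"}},"required":["motion"]}

```bash
ls; mkdir -p pics; cat > h.py <<'E'
import numpy as np, cv2
from workcell import get_state, viewer, hand_in, finder, env
def shot(name,fn=None):
    p=viewer.read_camera(name)
    if fn: cv2.imwrite('pics/'+fn,cv2.cvtColor(p['image'],cv2.COLOR_RGB2BGR))
    return p
def cloud(p):
    K=np.array(p['intrinsics']);k1=p['k1'];z=p['z_map']
    v,u=np.mgrid[0:400,0:640]
    xd=(u-K[0,2])/K[0,0]; yd=(v-K[1,2])/K[1,1]
    x,y=xd.copy(),yd.copy()
    for _ in range(15):
        s=1+k1*(x*x+y*y); x=xd/s;y=yd/s
    C=np.stack([x*z,y*z,z],-1)
    R=cv2.Rodrigues(np.array(p['rvec'],float))[0]
    W=(C-np.array(p['tvec']).reshape(3))@R
    W[z<=0]=np.nan
    return W
def proj(p,P):
    R=cv2.Rodrigues(np.array(p['rvec'],float))[0]
    c=np.atleast_2d(P)@R.T+np.array(p['tvec']).reshape(3)
    x=c[:,0]/c[:,2];y=c[:,1]/c[:,2];s=1+p['k1']*(x*x+y*y);K=np.array(p['intrinsics'])
    return np.stack([K[0,0]*x*s+K[0,2],K[1,1]*y*s+K[1,2]],-1)
E
python3 - <<'E'
from h import *
import pickle
for n in ['scene','top','wrist']:
    p=shot(n,n+'0.png'); pickle.dump(p,open(n+'0.pkl','wb'))
s=get_state(); print({k:np.round(v,3) for k,v in s.items()}, env.tcp_to_grasp)
E
```

```text
pics
{'clock': np.float64(0.15), 'joint_pos': array([1.07 , 0.314, 0.045, 1.304, 0.   , 1.431]), 'qvel': array([ 0.003, -0.002,  0.003, -0.001,  0.   , -0.001]), 'tau': array([ 2.0000e-03, -4.8107e+01,  2.9881e+01,  1.4000e-02, -0.0000e+00,
       -0.0000e+00]), 'tcp_pos': array([0.203, 0.538, 0.231]), 'orientation': array([-0.   ,  0.179,  0.984, -0.001]), 'wrist_force': array([-0.776,  0.109, -0.044]), 'ft_torque': array([-0.031,  0.031, -0.021]), 'finger_gap': np.float64(0.086)} 0.0187
```

View pics/scene0.png

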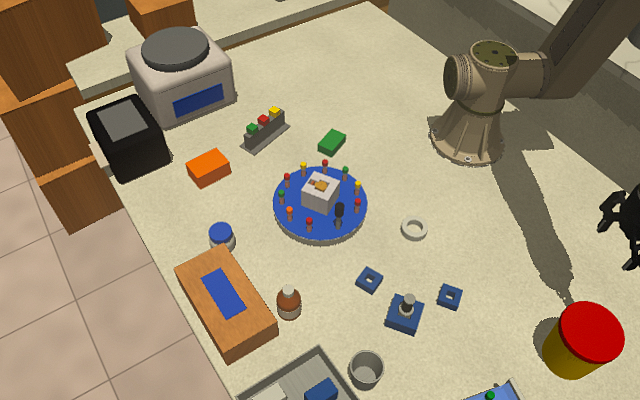

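View pics/top0.png

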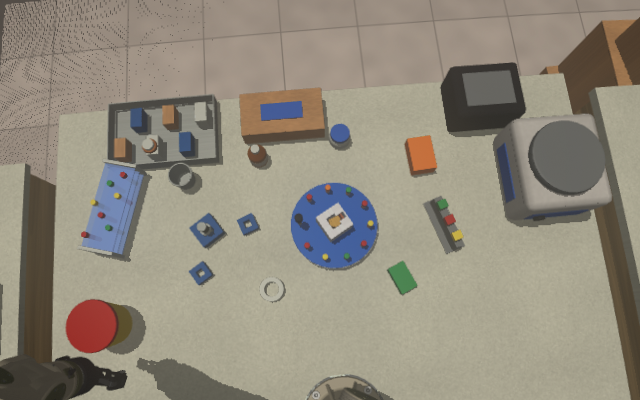

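View pics/wrist0.png

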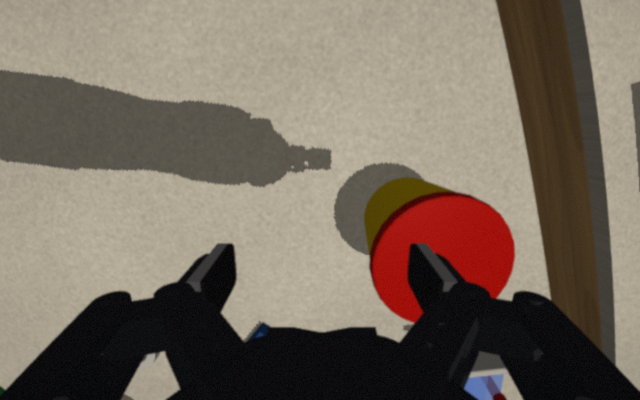

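The scene and top views show the carousel (top 335,223), key stand (top 445,222, red in the middle), punch in the large blue block (top 207,230), and the robot base at the bottom. The wrist view shows only the counter. Next I measure these.

```bash
python3 - <<'E'
from h import *
import pickle
P={n:pickle.load(open(n+'0.pkl','rb')) for n in ['scene','top']}
for n,p in P.items():
    W=cloud(p); h=cv2.cvtColor(p['image'],cv2.COLOR_RGB2HSV); 
    H,S,V=[h[...,i].astype(int) for i in range(3)]
    print(n, 'counter z', np.nanmedian(W[...,2]))
    roi=lambda u0,u1,v0,v1:(np.add.outer(np.arange(400)*0,np.arange(640))>=u0)&(np.arange(640)[None]<u1)&(np.arange(400)[:,None]>=v0)&(np.arange(400)[:,None]<v1)
    np.set_printoptions(precision=4,suppress=True)
    C=roi(265,375,160,245) if n=='scene' else roi(285,385,175,275)
    blue=C&(abs(H-112)<14)&(S>130)&(abs(W[...,2]-.04)<.006)
    pts=W[blue][:,:2]; (c,r)=cv2.minEnclosingCircle(pts.astype(np.float32)); print('disc',c,r,np.median(W[blue][:,2]))
    hub=C&(abs(W[...,2]-.1)<.006)&(np.hypot(W[...,0]-c[0],W[...,1]-c[1])<.06)
    print('hub',cv2.minAreaRect(W[hub][:,:2].astype(np.float32)),np.median(W[hub][:,2]),hub.sum())
    kn=C&(V<70)&(W[...,2]>.09); print('knob',np.median(W[kn],0),kn.sum(), np.nanmax(W[kn][:,2]))
    top=kn&(W[...,2]>.125);print('knobtop',W[top].mean(0),top.sum())
    K=roi(235,295,100,155) if n=='scene' else roi(425,470,190,255)
    for nm,h0 in [('red',0),('yel',26),('grn',60)]:
        m=K&((abs(H-h0)<8)|((h0==0)&(H>172)))&(S>110)&(V>60)&(W[...,2]>.03)
        zt=np.nanpercentile(W[m][:,2],90); t=m&(W[...,2]>zt-.006)
        print(nm,m.sum(),zt,cv2.minAreaRect(W[t][:,:2].astype(np.float32)))
    st=K&(W[...,2]>.045)&(W[...,2]<.062); print('stand',cv2.minAreaRect(W[st][:,:2].astype(np.float32)))
    B=roi(383,428,288,338) if n=='scene' else roi(188,228,208,250)
    b=B&(S>90)&(abs(H-112)<16)&(abs(W[...,2]-.034)<.006); print('pstand',cv2.minAreaRect(W[b][:,:2].astype(np.float32)))
    t=B&(W[...,2]>.075); print('punch',W[t].mean(0),cv2.minEnclosingCircle(W[t&(W[...,2]>.085)][:,:2].astype(np.float32)),np.nanpercentile(W[t][:,2],90))
    I=p['image']
    def crop(a,f): cv2.imwrite(f,cv2.cvtColor(cv2.resize(a,None,fx=5,fy=5,interpolation=cv2.INTER_CUBIC),cv2.COLOR_RGB2BGR))
    if n=='top': crop(I[180:270,285:400],'pics/topc.png')
    else: crop(I[150:250,262:382],'pics/scenec.png')
E
```

```text
scene counter z 0.0012513463639286493
disc (0.5230369567871094, -0.022592948749661446) 0.12275602668523788 0.0403502965205236
hub ((0.5233246684074402, -0.019620180130004883), (0.07682374864816666, 0.07495921850204468), 28.8361873626709) 0.09991497915083394 687
knob [0.5397 0.0791 0.126 ] 116 0.1341684972507721
knobtop [0.5371 0.0763 0.1295] 60
red 101 0.07812363476428369 ((0.5037056803703308, -0.3378623425960541), (0.024875303730368614, 0.0288775023072958), 17.82695198059082)
yel 102 0.07893690672364069 ((0.4585020840167999, -0.35108837485313416), (0.024067865684628487, 0.02574246935546398), 23.69819450378418)
grn 66 0.07911471947102942 ((0.5478823184967041, -0.3230270445346832), (0.025371354073286057, 0.027012323960661888), 16.021869659423828)
stand ((0.5013983249664307, -0.33905622363090515), (0.155914768576622, 0.03116895630955696), 16.745954513549805)
pstand ((0.5394595861434937, 0.33806827664375305), (0.07185262441635132, 0.06850015372037888), 33.474830627441406)
punch [0.5413 0.3396 0.0906] ((0.5398980975151062, 0.3384166955947876), 0.013459260575473309) 0.09483369209167851
to
[... 344 characters left out ...]
red 82 0.07799118021089009 ((0.5026446580886841, -0.3364572525024414), (0.022088395431637764, 0.025623496621847153), 21.002347946166992)
yel 92 0.07842146187308216 ((0.45867156982421875, -0.3508220613002777), (0.02295592427253723, 0.025683732703328133), 15.960537910461426)
grn 1 0.0751838367749409 ((0.5580415725708008, -0.32346630096435547), (0.0, 0.0), 0.0)
stand ((0.5014585256576538, -0.3373180329799652), (0.14866219460964203, 0.026682715862989426), 17.27556610107422)
pstand ((0.5417275428771973, 0.340035080909729), (0.06888587772846222, 0.06680244207382202), 33.99171829223633)
punch [0.539  0.3399 0.0904] ((0.5396870374679565, 0.3410613238811493), 0.013920512050390244) 0.09378589468537962
```

```bash
ls pics
```

```text
scene0.png
scenec.png
top0.png
topc.png
wrist0.png
```

View pics/topc.png

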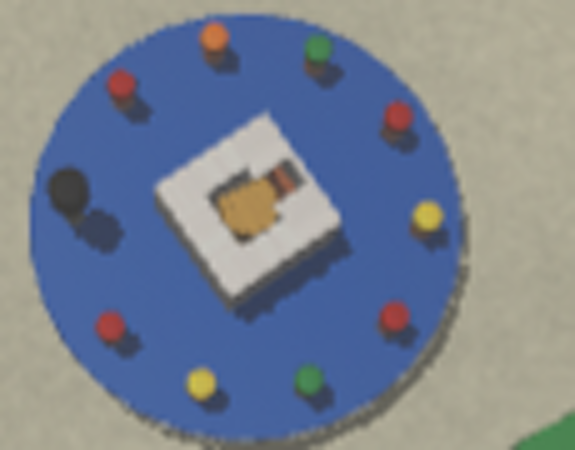

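View pics/scenec.png

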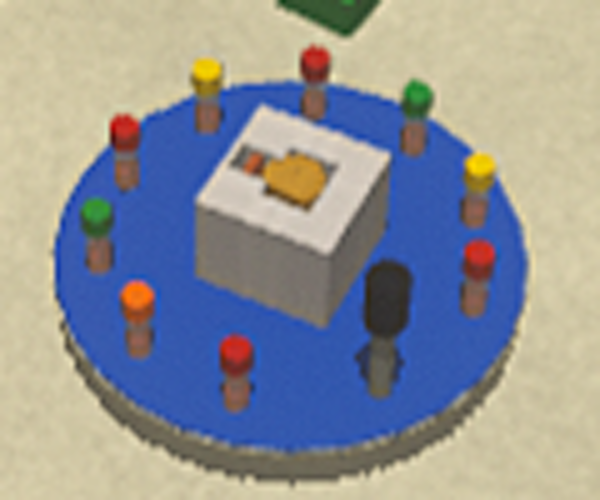

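```bash
cat >> h.py <<'E'
from scipy.spatial.transform import Rotation as Ro
def plan(pos,yaw=None):
    """tool down target; yaw = world direction of tool y (mod pi). prints row"""
    s=get_state(); q=s['orientation']; R=Ro.from_quat([q[1],q[2],q[3],q[0]]).as_matrix()
    d=R.T@(np.array(pos)-s['tcp_pos'])*1000
    yw=np.arctan2(R[1,1],R[0,1])
    if yaw is None: Rt=R; 
    else:
        yaw=yw+(yaw-yw+np.pi/2)%np.pi-np.pi/2
        y=np.array([np.cos(yaw),np.sin(yaw),0]); z=np.array([0,0,-1.]); Rt=np.stack([np.cross(y,z),y,z],1)
    rv=np.degrees(Ro.from_matrix(R.T@Rt).as_rotvec())
    print('shift',np.round(d,1),'rot',np.round(rv,1),'| yaw now %.3f j6 %.2f dist %.0f t=%.2f'%(yw,s['joint_pos'][5],np.linalg.norm(d),s['clock']))
E
python3 - <<'E'
from h import *
import pickle
np.set_printoptions(precision=4,suppress=True)
p=pickle.load(open('wrist0.pkl','rb')); s=get_state()
R=cv2.Rodrigues(np.array(p['rvec'],float))[0]; c=-R.T@np.array(p['tvec']).reshape(3)
q=s['orientation'];T=Ro.from_quat([q[1],q[2],q[3],q[0]]).as_matrix()
print('cam in tool',T.T@(c-s['tcp_pos']),'axes\n',T.T@R.T, p['intrinsics'])
# view hub: put camera above hub
for yaw in (1.2,0.8,1.57):
    y=np.array([np.cos(yaw),np.sin(yaw),0]); z=np.array([0,0,-1.]); Rt=np.stack([np.cross(y,z),y,z],1)
    for h in (.25,.3):
        o=T.T@(c-s['tcp_pos']); ax=(T.T@R.T)[:,2]; 
        cw=Rt@o; aw=Rt@ax
        # point seen by optical axis at z=.1
        zc=h+cw[2]; t=(.1-zc)/aw[2]; pos=np.array([.523,-.0205,0])-cw-aw*t; pos[2]=h
        print(yaw,h,pos,zc-.1)
        plan(pos,yaw)
E
```

```text
cam in tool [ 0.0673  0.0004 -0.1429] axes
 [[-0.0011 -0.963  -0.2693]
 [ 1.     -0.0009 -0.0007]
 [ 0.0004 -0.2693  0.963 ]] [[291.1914   0.     321.5111]
 [  0.     291.1914 197.7921]
 [  0.       0.       1.    ]]
1.2 0.25 [ 0.5094 -0.0153  0.25  ] 0.2928733504097868
shift [-482.  -409.2  -18.9] rot [-0.1 -0.   0.6] | yaw now 1.210 j6 1.43 dist 633 t=0.15
1.2 0.3 [ 0.4963 -0.0102  0.3   ] 0.3428733504097867
shift [-468.1 -409.1  -68.9] rot [-0.1 -0.   0.6] | yaw now 1.210 j6 1.43 dist 625 t=0.15
0.8 0.25 [ 0.5125 -0.0104  0.25  ] 0.2928733504097868
shift [-483.2 -403.5  -18.9] rot [-0.1  0.  23.5] | yaw now 1.210 j6 1.43 dist 630 t=0.15
0.8 0.3 [ 0.5024 -0.0007  0.3   ] 0.3428733504097867
shift [-470.4 -398.   -68.9] rot [-0.1  0.  23.5] | yaw now 1.210 j6 1.43 dist 620 t=0.15
1.57 0.25 [ 0.5084 -0.0206  0.25  ] 0.2928733504097868
shift [-483.  -414.5  -18.9] rot [ -0.1  -0.  -20.6] | yaw now 1.210 j6 1.43 dist 637 t=0.15
1.57 0.3 [ 0.4944 -0.0206  0.3   ] 0.3428733504097867
shift [-469.9 -419.4  -68.9] rot [ -0.1  -0.  -20.6] | yaw now 1.210 j6 1.43 dist 634 t=0.15
```

>>> {"fn": "arm_command", "kwargs": {"motion": [{"x": -60, "y": -50, "z": -20}, {"x": -120, "y": -102, "z": -20}, {"x": -180, "y": -153, "z": -20}, {"x": -240, "y": -205, "z": -20}, {"x": -300, "y": -256, "z": -20}, {"x": -360, "y": -307, "z": -20}, {"x": -420, "y": -358, "z": -20}, {"x": -482, "y": -409, "z": -19}, {"x": -482, "y": -409, "z": -19}, {"x": -482, "y": -409, "z": -19}]}}

```text
invalid input at $.motion[0]: expected keys x, y, z, rx, ry, rz, hand
```

```bash
python3 - <<'E'
from h import *
import pickle
p=shot('wrist','w1.png'); pickle.dump(p,open('w1.pkl','wb'))
s=get_state(); print(s['tcp_pos'],s['clock'],s['joint_pos'])
I=p['image']
cv2.imwrite('pics/w1c.png',cv2.cvtColor(cv2.resize(I[120:280,240:420],None,fx=4,fy=4,interpolation=cv2.INTER_CUBIC)[:600],cv2.COLOR_RGB2BGR))
E
```

```text
[0.20283171 0.53769721 0.23073983] 0.2 [1.07041638e+00 3.13726242e-01 4.54067962e-02 1.30364142e+00
 1.43204452e-06 1.43122278e+00]
```

View pics/w1.png

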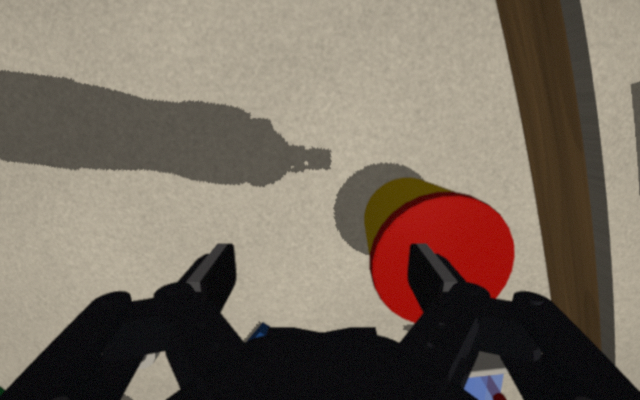

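View pics/w1c.png

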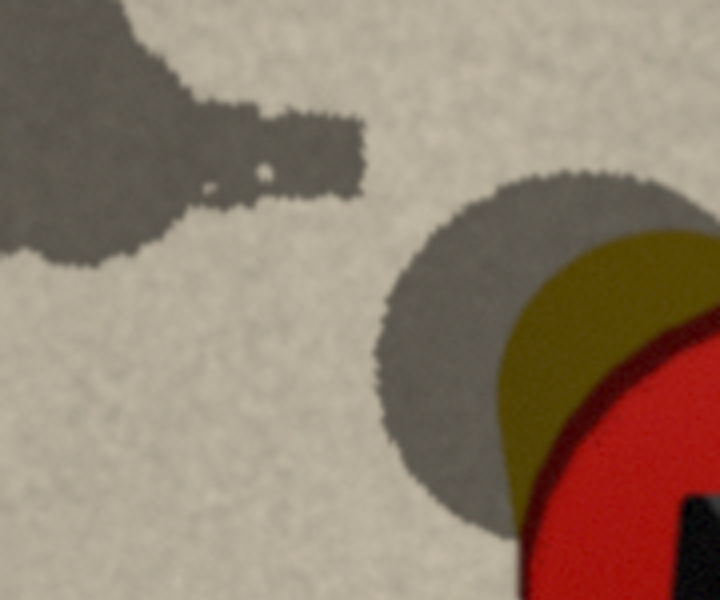

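The move was refused because every row needs all keys, so nothing moved and the wrist view is unchanged. I'll send it again with full rows.

>>> {"fn": "arm_command", "kwargs": {"motion": [{"x": -60, "y": -50, "z": -20, "rx": 0, "ry": 0, "rz": 0, "hand": -1}, {"x": -110, "y": -93, "z": -20, "rx": 0, "ry": 0, "rz": 0, "hand": -1}, {"x": -160, "y": -136, "z": -20, "rx": 0, "ry": 0, "rz": 0, "hand": -1}, {"x": -207, "y": -176, "z": -20, "rx": 0, "ry": 0, "rz": 0, "hand": -1}, {"x": -254, "y": -216, "z": -20, "rx": 0, "ry": 0, "rz": 0, "hand": -1}, {"x": -300, "y": -255, "z": -20, "rx": 0, "ry": 0, "rz": 0, "hand": -1}, {"x": -346, "y": -294, "z": -20, "rx": 0, "ry": 0, "rz": 0, "hand": -1}, {"x": -392, "y": -333, "z": -20, "rx": 0, "ry": 0, "rz": 0, "hand": -1}, {"x": -437, "y": -371, "z": -19, "rx": 0, "ry": 0, "rz": 0, "hand": -1}, {"x": -482, "y": -409, "z": -19, "rx": 0, "ry": 0, "rz": 0, "hand": -1}]}}

```text
clock: 1.45
tcp_pos: [0.5058, -0.0088, 0.2503]
orientation: [0.0, 0.18, 0.984, 0.0]
wrist_force: [0.6, 0.5, 0.0]
finger_gap: 0.0852
```

```bash
python3 - <<'E'
from h import *
import pickle
p=shot('wrist','w2.png'); pickle.dump(p,open('w2.pkl','wb'))
s=get_state(); print(s['tcp_pos'],s['clock'],s['joint_pos'],s['qvel'])
I=p['image']
cv2.imwrite('pics/w2c.png',cv2.cvtColor(cv2.resize(I[120:270,240:420],None,fx=4,fy=4,interpolation=cv2.INTER_CUBIC)[:600],cv2.COLOR_RGB2BGR))
E
```

```text
[ 0.50971689 -0.01515741  0.24967268] 1.5 [-0.18504657  0.17887032 -0.08483032  1.30320015 -0.00371304  0.18158026] [ 0.07774453 -0.03212702 -0.05743651  0.01024347  0.03045471  0.15601855]
```

View pics/w2.png

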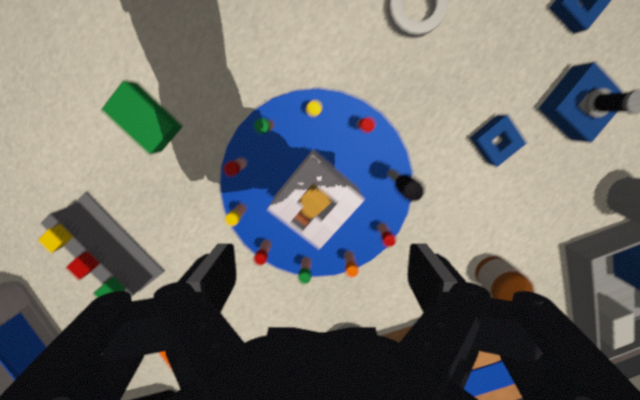

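View pics/w2c.png

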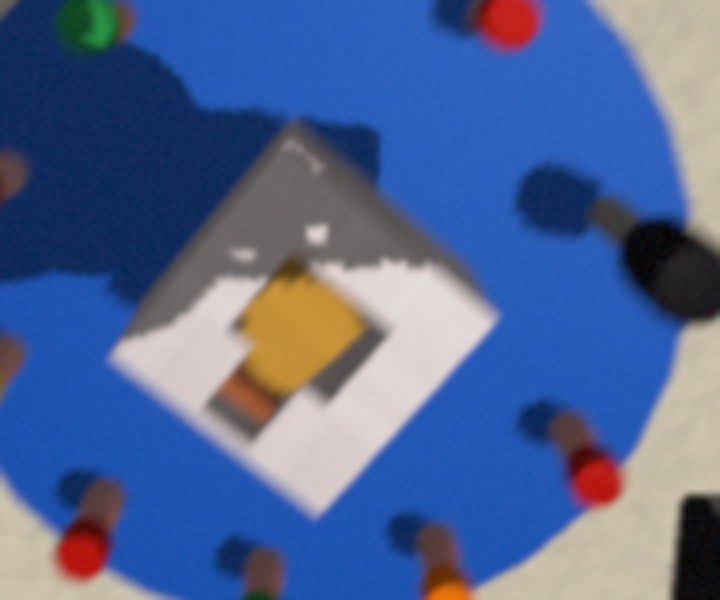

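```bash
cat >> h.py <<'E'
def onplane(p,uv,z):
    K=np.array(p['intrinsics']);k1=p['k1'];uv=np.asarray(uv,float)
    xd=(uv[:,0]-K[0,2])/K[0,0]; yd=(uv[:,1]-K[1,2])/K[1,1];x,y=xd,yd
    for _ in range(15):
        s=1+k1*(x*x+y*y); x=xd/s;y=yd/s
    R=cv2.Rodrigues(np.array(p['rvec'],float))[0]; c=-R.T@np.array(p['tvec']).reshape(3)
    d=np.stack([x,y,np.ones_like(x)],-1)@R
    return c+d*((z-c[2])/d[:,2])[:,None]
def rectify(p,c,half,z,res=.00025):
    n=int(2*half/res); a=(np.arange(n)-n/2)*res
    X,Y=np.meshgrid(c[0]-a,c[1]-a,indexing='ij') # rows: +x up ; cols: +y left
    uv=proj(p,np.stack([X.ravel(),Y.ravel(),np.full(X.size,z)],-1)).astype(np.float32).reshape(n,n,2)
    return cv2.remap(p['image'],uv[...,0],uv[...,1],cv2.INTER_CUBIC),X,Y
def dfit(p,c0):
    from scipy.optimize import minimize
    im,X,Y=rectify(p,c0,.035,.098)
    h=cv2.cvtColor(im,cv2.COLOR_RGB2HSV).astype(int)
    m=(abs(h[...,0]-20)<7)&(h[...,1]>120)&(h[...,2]>120)
    best=None
    for a0 in np.arange(-3.1,3.1,.1):
        for dx in np.arange(-.004,.0041,.001):
            for dy in np.arange(-.004,.0041,.001):
                x=X[::4,::4]-c0[0]-dx;y=Y[::4,::4]-c0[1]-dy
                D=(x*x+y*y<.016**2)&(x*np.cos(a0)+y*np.sin(a0)<.010)
                e=(D!=m[::4,::4]).mean()
                if best is None or e<best[0]: best=(e,a0,dx,dy)
    e,a0,dx,dy=best
    for a in np.arange(a0-.12,a0+.12,.01):
        for ddx in np.arange(dx-.001,dx+.0011,.0005):
            for ddy in np.arange(dy-.001,dy+.0011,.0005):
                x=X-c0[0]-ddx;y=Y-c0[1]-ddy
                D=(x*x+y*y<.016**2)&(x*np.cos(a)+y*np.sin(a)<.010)
                e=(D!=m).mean()
                if e<best[0]: best=(e,a,ddx,ddy)
    return best,m,im
E
python3 - <<'E'
from h import *
import pickle
np.set_printoptions(precision=4,suppress=True)
c0=np.array([.523,-.0205])
for n in ('w2','top0','scene0'):
    p=pickle.load(open(n+'.pkl','rb'))
    b,m,im=dfit(p,c0); print(n,b,m.sum()*.0625)
    if n=='w2':
        im=im.copy()
        cv2.imwrite('pics/rect.png',cv2.cvtColor(cv2.resize(np.hstack([im,np.repeat(m[...,None]*255,3,2).astype(np.uint8)]),None,fx=1.4,fy=1.4),cv2.COLOR_RGB2BGR))
p=pickle.load(open('w2.pkl','rb'))
W=cloud(p); C=np.hypot(W[...,0]-.523,W[...,1]+.0205)
hub=(abs(W[...,2]-.1)<.006)&(C<.06); print('hub',cv2.minAreaRect(W[hub][:,:2].astype(np.float32)),np.median(W[hub][:,2]))
k=(C<.13)&(W[...,2]>.125); print('knob',W[k].mean(0),k.sum())
h=cv2.cvtColor(p['image'],cv2.COLOR_RGB2HSV).astype(int)
K=np.zeros((400,640),bool);K[180:310,20:180]=1
for nm,h0 in [('red',0),('yel',26)]:
    m=K&((abs(h[...,0]-h0)<8)|((h0==0)&(h[...,0]>172)))&(h[...,1]>110)&(W[...,2]>.07)
    print(nm,m.sum(),np.median(W[m],0))
E
```

```text
w2 (np.float64(0.014872448979591836), np.float64(0.3500000000000031), np.float64(0.001), np.float64(-0.0025)) 715.3125
top0 (np.float64(0.021020408163265305), np.float64(0.400000000000003), np.float64(0.0), np.float64(0.0)) 586.5
scene0 (np.float64(0.013839285714285714), np.float64(0.2500000000000028), np.float64(-0.0015), np.float64(-0.002)) 727.6875
hub ((0.5225536227226257, -0.020598292350769043), (0.0722886249423027, 0.07374700903892517), 29.362051010131836) 0.10011134560393899
knob [ 0.4975 -0.0047  0.3279] 52253
red 371 [ 0.5021 -0.3346  0.0762]
yel 398 [ 0.4568 -0.3486  0.0761]
```

View pics/rect.png

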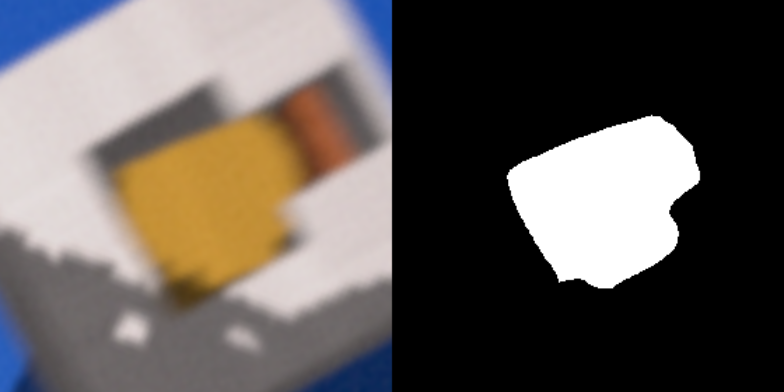

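```bash
python3 - <<'E'
from h import *
import pickle
plan([.5347,.0752,.165]);plan([.5347,.0752,.100])
p=pickle.load(open('w2.pkl','rb'))
W=cloud(p); h=cv2.cvtColor(p['image'],cv2.COLOR_RGB2HSV).astype(int)
K=np.zeros((400,640),bool);K[160:210,380:435]=1
m=K&(h[...,2]<70)&(W[...,2]>.12); print(np.nanmean(W[m],0),m.sum())
E
```

```text
shift [ 9.4 93.6 84.4] rot [0. 0. 0.] | yaw now 1.204 j6 0.18 dist 126 t=1.50
shift [  9.7  93.7 149.4] rot [0. 0. 0.] | yaw now 1.204 j6 0.18 dist 177 t=1.50
[0.53381271 0.07138208 0.12904914] 341
```

>>> {"fn": "arm_command", "kwargs": {"motion": [{"x": 5, "y": 46, "z": 40, "rx": 0, "ry": 0, "rz": 0, "hand": 0}, {"x": 9, "y": 93, "z": 75, "rx": 0, "ry": 0, "rz": 0, "hand": 0}, {"x": 9, "y": 93, "z": 85, "rx": 0, "ry": 0, "rz": 0, "hand": 0}, {"x": 9, "y": 93, "z": 85, "rx": 0, "ry": 0, "rz": 0, "hand": 0}]}}

```text
clock: 2.0
tcp_pos: [0.5286, 0.0836, 0.1645]
orientation: [-0.001, 0.179, 0.984, -0.0]
wrist_force: [-1.1, -0.3, 0.6]
finger_gap: 0.0427
```

```bash
python3 - <<'E'
from h import *
plan([.5347,.0745,.100])
shot('wrist','w3.png')
shot('scene','s3.png')
print(get_state()['finger_gap'])
E
```

```text
shift [-9.  -6.3 64.5] rot [0. 0. 0.] | yaw now 1.211 j6 0.37 dist 65 t=2.00
0.04296147879518545
```

View pics/w3.png

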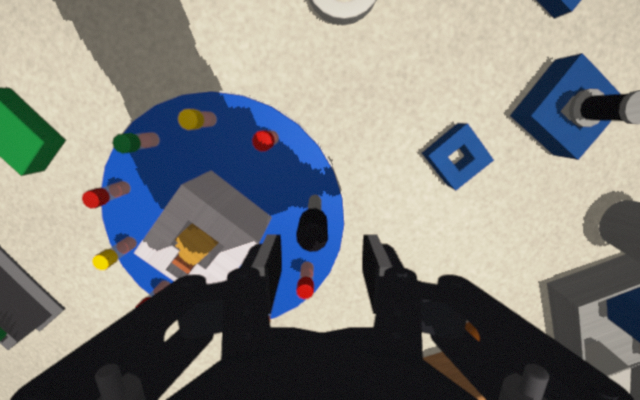

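View pics/s3.png

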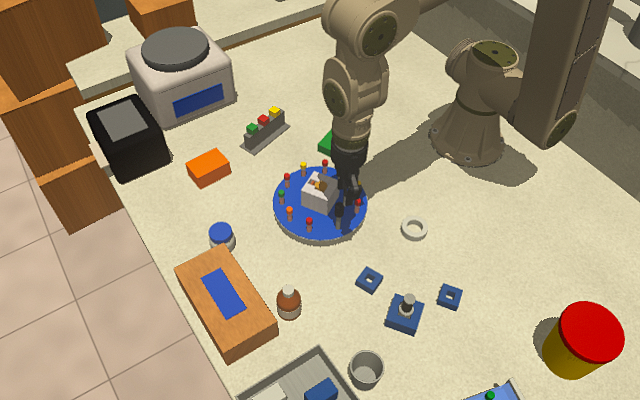

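>>> {"fn": "arm_command", "kwargs": {"motion": [{"x": -9, "y": -6, "z": 5, "rx": 0, "ry": 0, "rz": 0, "hand": 0}, {"x": -9, "y": -6, "z": 35, "rx": 0, "ry": 0, "rz": 0, "hand": 0}, {"x": -9, "y": -6, "z": 64, "rx": 0, "ry": 0, "rz": 0, "hand": 0}, {"x": -9, "y": -6, "z": 64, "rx": 0, "ry": 0, "rz": 0, "hand": 0}, {"x": -9, "y": -6, "z": 64, "rx": 0, "ry": 0, "rz": 0, "hand": 1}, {"x": -9, "y": -6, "z": 64, "rx": 0, "ry": 0, "rz": 0, "hand": 1}, {"x": -9, "y": -6, "z": 64, "rx": 0, "ry": 0, "rz": 0, "hand": 1}], "force": 25}}

```text
clock: 2.98
tcp_pos: [0.537, 0.0735, 0.1029]
orientation: [0.002, 0.18, 0.984, -0.001]
wrist_force: [-0.5, -5.6, 3.0]
finger_gap: 0.0211
```

```bash
python3 - <<'E'
from h import *
s=get_state(); print(s['finger_gap'],s['wrist_force'],s['tcp_pos'],s['clock'])
q=s['orientation']; R=Ro.from_quat([q[1],q[2],q[3],q[0]]).as_matrix()
c=np.array([.523,-.0205]); v=s['tcp_pos'][:2]-c; a=np.arctan2(v[1],v[0]); print('ang',a,'r',np.hypot(*v))
r=.096
for t in np.linspace(a,a+1.42,10)[1:]:
    P=np.array([c[0]+r*np.cos(t),c[1]+r*np.sin(t),s['tcp_pos'][2]]); print(np.round(R.T@(P-s['tcp_pos'])*1000,1))
E
```

```text
0.02110302006256197 [-0.46609011 -5.5764915   2.96614966] [0.53701413 0.07350452 0.10287726] 2.975
ang 1.4228069065624336 r 0.0950433870316375
[14.7 -3.4 -0. ]
[ 28.3 -10.   -0.1]
[ 40.7 -18.7  -0.1]
[ 51.6 -29.1  -0.1]
[ 60.8 -41.2  -0.2]
[ 67.9 -54.6  -0.2]
[ 72.8 -68.9  -0.2]
[ 75.4 -83.8  -0.2]
[ 75.7 -98.9  -0.2]
```

>>> {"fn": "arm_command", "kwargs": {"motion": [{"x": 14.7, "y": -3.4, "z": 0, "rx": 0, "ry": 0, "rz": 0, "hand": 1}, {"x": 28.3, "y": -10, "z": 0, "rx": 0, "ry": 0, "rz": 0, "hand": 1}, {"x": 40.7, "y": -18.7, "z": 0, "rx": 0, "ry": 0, "rz": 0, "hand": 1}, {"x": 51.6, "y": -29.1, "z": 0, "rx": 0, "ry": 0, "rz": 0, "hand": 1}, {"x": 60.8, "y": -41.2, "z": 0, "rx": 0, "ry": 0, "rz": 0, "hand": 1}, {"x": 67.9, "y": -54.6, "z": 0, "rx": 0, "ry": 0, "rz": 0, "hand": 1}, {"x": 72.8, "y": -68.9, "z": 0, "rx": 0, "ry": 0, "rz": 0, "hand": 1}, {"x": 75.4, "y": -83.8, "z": 0, "rx": 0, "ry": 0, "rz": 0, "hand": 1}, {"x": 75.7, "y": -98.9, "z": 0, "rx": 0, "ry": 0, "rz": 0, "hand": 1}, {"x": 75.7, "y": -98.9, "z": 0, "rx": 0, "ry": 0, "rz": 0, "hand": 1}]}}

```text
clock: 4.22
tcp_pos: [0.4267, 0.0099, 0.1017]
orientation: [-0.002, 0.179, 0.984, 0.001]
wrist_force: [-6.7, 3.5, 8.9]
finger_gap: 0.021
```

```bash
python3 - <<'E'
from h import *
import pickle
np.set_printoptions(precision=4,suppress=True)
P={}
for n in ('top','scene','wrist'):
    p=shot(n,n+'4.png'); pickle.dump(p,open(n+'4.pkl','wb')); P[n]=p
s=get_state(); print(s['finger_gap'],s['wrist_force'],s['tcp_pos'],s['clock'])
v=s['tcp_pos'][:2]-[.523,-.0205]; print(np.arctan2(v[1],v[0])-2.5)
out=[]
for n in ('top','scene','wrist'):
    im,X,Y=rectify(P[n],[.523,-.0205],.045,.1,.0003); out.append(cv2.resize(im,(260,260)))
cv2.imwrite('pics/r4.png',cv2.cvtColor(np.hstack(out),cv2.COLOR_RGB2BGR))
E
```

```text
0.02108593399949546 [-8.1064  2.728  10.5472] [0.4267 0.0101 0.1016] 4.375
0.33410742719274555
```

View pics/r4.png

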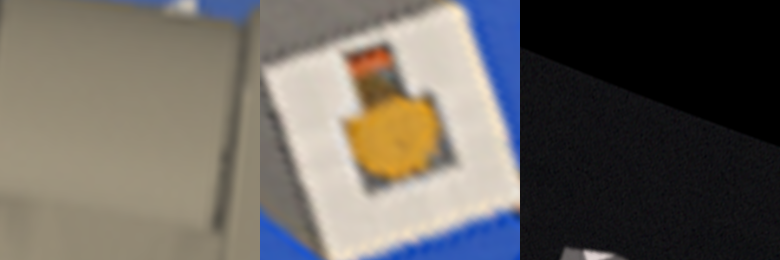

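View pics/scene4.png

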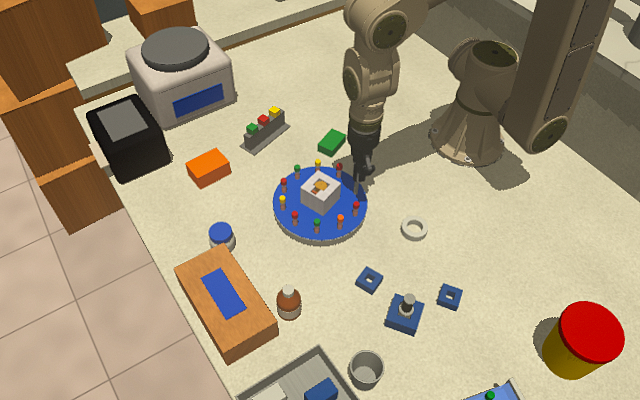

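>>> {"fn": "arm_command", "kwargs": {"motion": [{"x": 75.7, "y": -98.9, "z": 0, "rx": 0, "ry": 0, "rz": 0, "hand": 0}]}}

```text
clock: 4.5
tcp_pos: [0.3794, -0.0238, 0.1021]
orientation: [0.002, 0.177, 0.984, 0.0]
wrist_force: [-0.4, -1.3, 0.9]
finger_gap: 0.0382
```

That row repeated the old offsets, which are relative to this call's start, so the hand may have nudged the handle. I'll lift straight up and look.

>>> {"fn": "arm_command", "kwargs": {"motion": [{"x": 0, "y": 0, "z": -30, "rx": 0, "ry": 0, "rz": 0, "hand": 0}, {"x": 0, "y": 0, "z": -80, "rx": 0, "ry": 0, "rz": 0, "hand": 0}, {"x": 0, "y": 0, "z": -140, "rx": 0, "ry": 0, "rz": 0, "hand": 0}, {"x": 0, "y": 0, "z": -140, "rx": 0, "ry": 0, "rz": 0, "hand": 0}]}}

```text
clock: 5.0
tcp_pos: [0.3789, -0.0246, 0.2458]
orientation: [0.004, 0.179, 0.984, -0.0]
wrist_force: [0.2, 0.7, -0.2]
finger_gap: 0.0424
```

```bash
python3 - <<'E'
from h import *
import pickle
p=shot('wrist','w5.png'); pickle.dump(p,open('w5.pkl','wb'))
p=shot('scene','s5.png'); pickle.dump(p,open('s5.pkl','wb'))
plan([.5094,-.0153,.25])
print(get_state()['tcp_pos'],get_state()['qvel'])
E
```

```text
shift [-121.    55.    -8.1] rot [0. 0. 0.] | yaw now 1.210 j6 0.08 dist 133 t=5.10
[ 0.37677228 -0.02400463  0.24176255] [-3.19363027e-05  2.46241292e-02 -4.36363986e-02 -1.44191328e-02
 -2.59407296e-03 -9.80019408e-04]
```

View pics/w5.png

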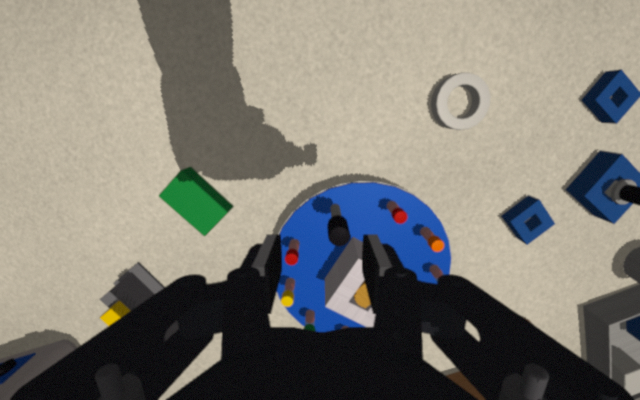

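View pics/s5.png

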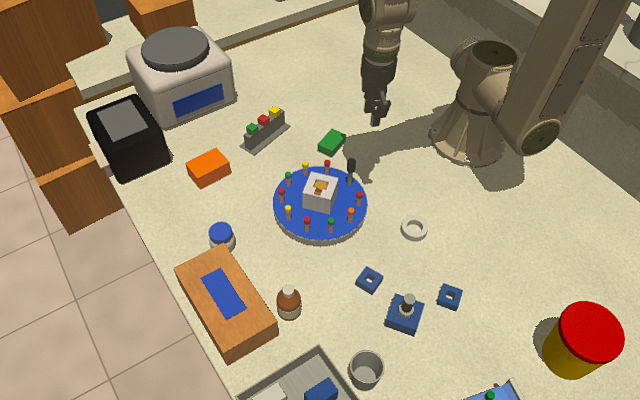

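The scene view shows the handle at (351,165), overshot by some way. I'll go above the hub to measure.

>>> {"fn": "arm_command", "kwargs": {"motion": [{"x": -40, "y": 18, "z": -8, "rx": 0, "ry": 0, "rz": 0, "hand": 0}, {"x": -90, "y": 40, "z": -8, "rx": 0, "ry": 0, "rz": 0, "hand": 0}, {"x": -121, "y": 55, "z": -8, "rx": 0, "ry": 0, "rz": 0, "hand": 0}, {"x": -121, "y": 55, "z": -8, "rx": 0, "ry": 0, "rz": 0, "hand": 0}, {"x": -121, "y": 55, "z": -8, "rx": 0, "ry": 0, "rz": 0, "hand": 0}]}}

```text
clock: 5.72
tcp_pos: [0.5079, -0.0151, 0.2477]
orientation: [-0.002, 0.179, 0.984, 0.0]
wrist_force: [-0.3, 0.2, -0.0]
finger_gap: 0.0425
```

```bash
cat > hubm.py <<'E'
from h import *
import pickle,sys
np.set_printoptions(precision=4,suppress=True)
tag=sys.argv[1]
p=shot('wrist','w%s.png'%tag); pickle.dump(p,open('w%s.pkl'%tag,'wb'))
q=shot('scene','s%s.png'%tag); pickle.dump(q,open('s%s.pkl'%tag,'wb'))
c=np.array([.523,-.0205])
for n,pp in (('w',p),('s',q)):
    W=cloud(pp); C=np.hypot(W[...,0]-c[0],W[...,1]-c[1])
    hub=(abs(W[...,2]-.1)<.006)&(C<.055); r=cv2.minAreaRect(W[hub][:,:2].astype(np.float32)); print(n,'hub',r,'rad',np.radians(r[2]),np.radians(r[2]-90))
    hsv=cv2.cvtColor(pp['image'],cv2.COLOR_RGB2HSV).astype(int)
    m=(hsv[...,2]<70)&(hsv[...,1]<120)&(abs(W[...,2]-.1285)<.006)&(abs(C-.096)<.02)
    if m.sum()>10:
        k=W[m].mean(0); a=np.arctan2(k[1]-c[1],k[0]-c[0]);print('knob',k,m.sum(),'ang',a,'keyway',a-2.5)
out=[]
for pp in (p,q):
    im,X,Y=rectify(pp,c,.045,.1,.0003); out.append(cv2.resize(im,(390,390)))
cv2.imwrite('pics/r%s.png'%tag,cv2.cvtColor(np.hstack(out),cv2.COLOR_RGB2BGR))
s=get_state();print(s['tcp_pos'],s['clock'],abs(s['qvel']).max())
E
python3 hubm.py 6
```

```text
w hub ((0.5224360227584839, -0.021336592733860016), (0.07324932515621185, 0.0727716013789177), 38.88811111450195) rad 0.6787255788294607 -0.892070747965436
knob [ 0.4274 -0.0232  0.1302] 434 ang -3.1130330865320452 keyway -5.613033086532045
s hub ((0.5218917727470398, -0.020979437977075577), (0.07833623886108398, 0.0728454515337944), 38.611900329589844) rad 0.6739047912032264 -0.8968915355916701
knob [ 0.429  -0.0213  0.1291] 57 ang -3.133564422801673 keyway -5.633564422801673
[ 0.5081 -0.0153  0.2487] 5.825 0.012152272295898532
```

View pics/r6.png

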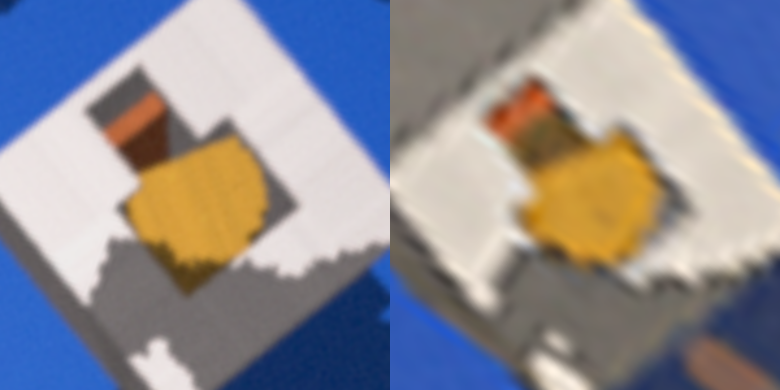

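View pics/w6.png

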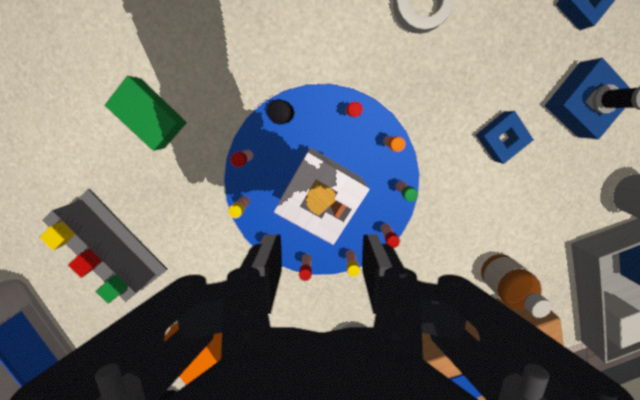

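```bash
cat > flat.py <<'E'
from h import *
import pickle,sys
for n in sys.argv[1:]:
    p=pickle.load(open(n+'.pkl','rb')); c=np.array([.523,-.0205])
    im,X,Y=rectify(p,c,.03,.098,.0002)
    h=cv2.cvtColor(im,cv2.COLOR_RGB2HSV).astype(int)
    m=(abs(h[...,0]-20)<6)&(h[...,1]>130)&(h[...,2]>(150 if n[0]=='w' else 120))
    a=.38
    for it in range(4):
        s=(X-c[0])*np.cos(a)+(Y-c[1])*np.sin(a); t=-(X-c[0])*np.sin(a)+(Y-c[1])*np.cos(a)
        T=[];S=[]
        for t0 in np.arange(-.009,.0091,.0005):
            k=m&(abs(t-t0)<.0003)
            if k.sum()>5: T.append(t0);S.append(np.percentile(s[k],99))
        T=np.array(T);S=np.array(S);ok=np.ones(len(T),bool)
        for _ in range(4):
            f=np.polyfit(T[ok],S[ok],1); r=S-np.polyval(f,T); ok=abs(r)<max(.0004,1.5*r[ok].std())
        a-=np.arctan(f[0])
    print(n,'flat angle',a,'dist',f[1],'rms',r[ok].std(),ok.sum(),len(T))
E
python3 flat.py w2 w6 s6 scene4 scene0 top0
```

```text
w2 flat angle 0.38786220436828023 dist 0.009691779955692821 rms 9.734346276437724e-05 37 37
w6 flat angle 0.3838963566466214 dist 0.009791832475628521 rms 9.367649862157548e-05 37 37
s6 flat angle 0.27486928990506326 dist 0.010875818872192834 rms 0.00022864992162865446 21 37
scene4 flat angle 0.7822482023665752 dist 0.009342364886865864 rms 0.0004811617853106451 23 37
scene0 flat angle 0.40292012126798493 dist 0.008731625597537117 rms 0.00019925338271812587 35 37
top0 flat angle 0.42313336020416886 dist 0.008330951644980527 rms 0.00021764298001695503 28 37
```

```bash
python3 - <<'E'
from h import *
c=np.array([.5227,-.0207]);r=.096
P=lambda t,z:[c[0]+r*np.cos(t),c[1]+r*np.sin(t),z]
plan(P(3.177,.165));plan(P(3.177,.101))
for t in (3.08,2.98,2.886): plan(P(t,.101))
E
```

```text
shift [ 72.8 -36.9  83.9] rot [0. 0. 0.] | yaw now 1.210 j6 0.17 dist 117 t=5.83
shift [ 72.7 -36.9 147.9] rot [0. 0. 0.] | yaw now 1.210 j6 0.17 dist 169 t=5.83
shift [ 75.9 -28.2 147.9] rot [0. 0. 0.] | yaw now 1.210 j6 0.17 dist 169 t=5.83
shift [ 78.2 -18.9 147.9] rot [0. 0. 0.] | yaw now 1.210 j6 0.17 dist 168 t=5.83
shift [ 79.6 -10.  147.9] rot [0. 0. 0.] | yaw now 1.210 j6 0.17 dist 168 t=5.83
```

>>> {"fn": "arm_command", "kwargs": {"motion": [{"x": 40, "y": -20, "z": 30, "rx": 0, "ry": 0, "rz": 0, "hand": 0}, {"x": 72.8, "y": -36.9, "z": 75, "rx": 0, "ry": 0, "rz": 0, "hand": 0}, {"x": 72.8, "y": -36.9, "z": 85, "rx": 0, "ry": 0, "rz": 0, "hand": 0}, {"x": 72.8, "y": -36.9, "z": 125, "rx": 0, "ry": 0, "rz": 0, "hand": 0}, {"x": 72.8, "y": -36.9, "z": 147, "rx": 0, "ry": 0, "rz": 0, "hand": 0}, {"x": 72.8, "y": -36.9, "z": 147, "rx": 0, "ry": 0, "rz": 0, "hand": 1}, {"x": 72.8, "y": -36.9, "z": 147, "rx": 0, "ry": 0, "rz": 0, "hand": 1}, {"x": 72.8, "y": -36.9, "z": 147, "rx": 0, "ry": 0, "rz": 0, "hand": 1}, {"x": 75.9, "y": -28.2, "z": 147, "rx": 0, "ry": 0, "rz": 0, "hand": 1}, {"x": 78.2, "y": -18.9, "z": 147, "rx": 0, "ry": 0, "rz": 0, "hand": 1}]}}

```text
clock: 7.08
tcp_pos: [0.4271, -0.0059, 0.1023]
orientation: [-0.002, 0.18, 0.984, -0.001]
wrist_force: [-11.3, -3.5, 0.7]
finger_gap: 0.021
```

```bash
python3 - <<'E'
from h import *
s=get_state();print(s['tcp_pos'],s['finger_gap'],s['wrist_force'])
c=np.array([.5227,-.0207]);r=.096;v=s['tcp_pos'][:2]-c;print(np.arctan2(v[1],v[0]),np.hypot(*v))
P=lambda t,z:[c[0]+r*np.cos(t),c[1]+r*np.sin(t),z]
plan(P(2.886,s['tcp_pos'][2]))
E
```

```text
[ 0.42711601 -0.00593857  0.10234366] 0.021049120861623347 [-11.28847694  -3.47770587   0.68548282]
2.9883689790475634 0.09671710407759955
shift [ 0.8  9.8 -0. ] rot [0. 0. 0.] | yaw now 1.208 j6 0.16 dist 10 t=7.08
```

>>> {"fn": "arm_command", "kwargs": {"motion": [{"x": 1.5, "y": 5, "z": 0, "rx": 0, "ry": 0, "rz": 0, "hand": 1}, {"x": 2, "y": 9.8, "z": 0, "rx": 0, "ry": 0, "rz": 0, "hand": 1}, {"x": 2, "y": 9.8, "z": 0, "rx": 0, "ry": 0, "rz": 0, "hand": 1}, {"x": 2, "y": 9.8, "z": 0, "rx": 0, "ry": 0, "rz": 0, "hand": 1}]}}

```text
clock: 7.58
tcp_pos: [0.4282, 0.0048, 0.1023]
orientation: [-0.003, 0.18, 0.984, -0.0]
wrist_force: [-9.6, 0.5, 0.1]
finger_gap: 0.0207
```

>>> {"fn": "arm_command", "kwargs": {"motion": [{"x": 0, "y": 0, "z": 0, "rx": 0, "ry": 0, "rz": 0, "hand": 0}, {"x": 0, "y": 0, "z": 0, "rx": 0, "ry": 0, "rz": 0, "hand": 0}, {"x": 0, "y": 0, "z": -50, "rx": 0, "ry": 0, "rz": 0, "hand": 0}, {"x": -40, "y": 4, "z": -105, "rx": 0, "ry": 0, "rz": 0, "hand": 0}, {"x": -80, "y": 9, "z": -148, "rx": 0, "ry": 0, "rz": 0, "hand": 0}, {"x": -80, "y": 9, "z": -148, "rx": 0, "ry": 0, "rz": 0, "hand": 0}, {"x": -80, "y": 9, "z": -148, "rx": 0, "ry": 0, "rz": 0, "hand": 0}]}}

```text
clock: 8.45
tcp_pos: [0.5094, -0.0154, 0.2501]
orientation: [0.0, 0.179, 0.984, 0.0]
wrist_force: [0.3, 0.7, -0.7]
finger_gap: 0.0425
```

```bash
python3 hubm.py 7; python3 flat.py w7
```

```text
w hub ((0.522297739982605, -0.021141238510608673), (0.07339742034673691, 0.07246198505163193), 21.528127670288086) rad 0.37573670963622335 -1.1950596171586731
knob [0.4304 0.0045 0.1303] 411 ang 2.877496366348169 keyway 0.37749636634816897
s hub ((0.521388828754425, -0.02064058929681778), (0.07788260281085968, 0.07366988807916641), 22.03304672241211) rad 0.3845492095518364 -1.1862471172430602
knob [0.4323 0.0062 0.1293] 52 ang 2.8552805300863984 keyway 0.35528053008639837
[ 0.5079 -0.0151  0.249 ] 8.55 0.011243051255283076
w7 flat angle 0.37095506518603394 dist 0.009578130547466526 rms 0.00013130113257412419 35 37
```

View pics/r7.png

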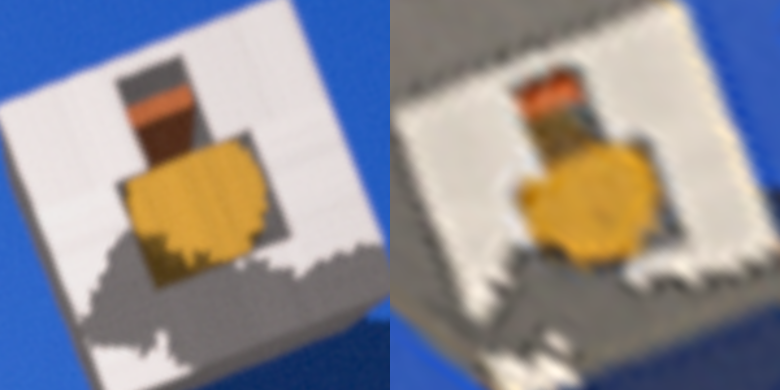

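Wrist and scene views now show the keyway lined up with the flat: hub at about 0.38 rad, flat at 0.37-0.39. On to the red key.

```bash
python3 - <<'E'
from h import *
plan([.503,-.3365,.17],1.871)
E
```

```text
shift [-109.1 -302.5   78.7] rot [  0.   -0.2 -37.9] | yaw now 1.210 j6 0.17 dist 331 t=8.55
```

>>> {"fn": "arm_command", "kwargs": {"motion": [{"x": -17, "y": -47, "z": 0, "rx": 0, "ry": 0, "rz": -8, "hand": -1}, {"x": -35, "y": -97, "z": 5, "rx": 0, "ry": 0, "rz": -17, "hand": -1}, {"x": -53, "y": -147, "z": 20, "rx": 0, "ry": 0, "rz": -26, "hand": -1}, {"x": -71, "y": -197, "z": 40, "rx": 0, "ry": 0, "rz": -34, "hand": -1}, {"x": -89, "y": -247, "z": 60, "rx": 0, "ry": 0, "rz": -38, "hand": -1}, {"x": -105, "y": -290, "z": 75, "rx": 0, "ry": 0, "rz": -38, "hand": -1}, {"x": -109, "y": -302.5, "z": 79, "rx": 0, "ry": 0, "rz": -38, "hand": -1}, {"x": -109, "y": -302.5, "z": 79, "rx": 0, "ry": 0, "rz": -38, "hand": -1}, {"x": -109, "y": -302.5, "z": 79, "rx": 0, "ry": 0, "rz": -38, "hand": -1}]}}

```text
clock: 9.68
tcp_pos: [0.5045, -0.3354, 0.1716]
orientation: [-0.0, -0.151, 0.988, 0.0]
wrist_force: [0.1, 0.2, 0.3]
finger_gap: 0.0854
```

```bash
python3 - <<'E'
from h import *
import pickle
np.set_printoptions(precision=4,suppress=True)
p=shot('wrist','w8.png'); pickle.dump(p,open('w8.pkl','wb'))
W=cloud(p); h=cv2.cvtColor(p['image'],cv2.COLOR_RGB2HSV).astype(int)
near=np.hypot(W[...,0]-.503,W[...,1]+.337)<.08
for nm,h0 in [('red',0),('yel',26),('grn',60)]:
    m=near&((abs(h[...,0]-h0)<8)|((h0==0)&(h[...,0]>172)))&(h[...,1]>110)&(h[...,2]>60)&(W[...,2]>.05)
    if m.sum()<20: continue
    zt=np.percentile(W[m][:,2],80); t=m&(W[...,2]>zt-.005)&(W[...,2]<zt+.006)
    print(nm,m.sum(),zt,cv2.minAreaRect(W[t][:,:2].astype(np.float32)),np.median(W[t],0))
plan([.503,-.3365,.052],1.871); print(get_state()['tcp_pos'])
E
```

```text
red 914 0.07672767253260246 ((0.5019095540046692, -0.33890432119369507), (0.02372082695364952, 0.02538919262588024), 16.25568199157715) [ 0.5013 -0.3393  0.0762]
yel 976 0.07677731449777363 ((0.4571276605129242, -0.3527170717716217), (0.02247156947851181, 0.02611864171922207), 17.397457122802734) [ 0.4569 -0.3529  0.0762]
grn 129 0.07663241736848285 ((0.5472249388694763, -0.3251074552536011), (0.02350473776459694, 0.024139869958162308), 17.675840377807617) [ 0.5481 -0.3237  0.0759]
shift [  2.1  -0.5 119.9] rot [0.  0.  0.2] | yaw now 1.875 j6 -1.02 dist 120 t=9.72
[ 0.5048 -0.3354  0.1719]
```

View pics/w8.png

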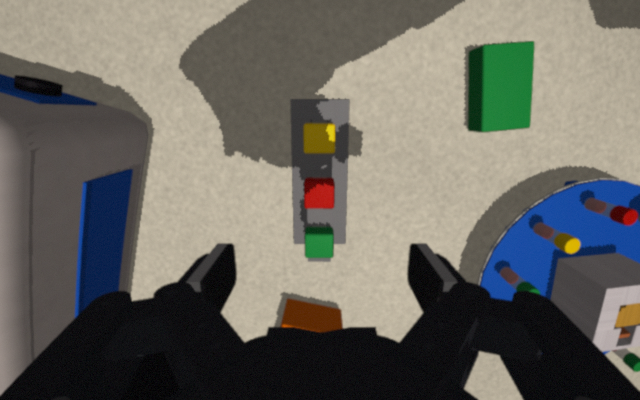

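```bash
python3 - <<'E'
from h import *
plan([.502,-.3385,.052],1.865)
E
```

```text
shift [  3.7  -2.1 119.9] rot [0.  0.  0.6] | yaw now 1.875 j6 -1.02 dist 120 t=9.72
```

>>> {"fn": "arm_command", "kwargs": {"motion": [{"x": 4, "y": -2, "z": 50, "rx": 0, "ry": 0, "rz": 0.6, "hand": -0.3}, {"x": 4, "y": -2, "z": 90, "rx": 0, "ry": 0, "rz": 0.6, "hand": -0.3}, {"x": 4, "y": -2, "z": 119, "rx": 0, "ry": 0, "rz": 0.6, "hand": -0.3}, {"x": 4, "y": -2, "z": 119, "rx": 0, "ry": 0, "rz": 0.6, "hand": -0.3}, {"x": 4, "y": -2, "z": 119, "rx": 0, "ry": 0, "rz": 0.6, "hand": 1}, {"x": 4, "y": -2, "z": 119, "rx": 0, "ry": 0, "rz": 0.6, "hand": 1}, {"x": 4, "y": -2, "z": 119, "rx": 0, "ry": 0, "rz": 0.6, "hand": 1}, {"x": 4, "y": -2, "z": 119, "rx": 0, "ry": 0, "rz": 0.6, "hand": 1}], "force": 40}}

```text
clock: 10.72
tcp_pos: [0.5025, -0.3395, 0.0547]
orientation: [0.001, -0.146, 0.989, -0.0]
wrist_force: [-0.2, 5.3, 5.0]
finger_gap: 0.0252
```

>>> {"fn": "arm_command", "kwargs": {"motion": [{"x": 0, "y": 0, "z": -20, "rx": 0, "ry": 0, "rz": 0, "hand": 1}, {"x": 0, "y": 0, "z": -60, "rx": 0, "ry": 0, "rz": 0, "hand": 1}, {"x": 0, "y": 0, "z": -110, "rx": 0, "ry": 0, "rz": 0, "hand": 1}, {"x": 0, "y": 0, "z": -140, "rx": 0, "ry": 0, "rz": 0, "hand": 1}, {"x": 0, "y": 0, "z": -140, "rx": 0, "ry": 0, "rz": 0, "hand": 1}, {"x": 0, "y": 0, "z": -140, "rx": 0, "ry": 0, "rz": 0, "hand": 1}]}}

```text
clock: 11.48
tcp_pos: [0.5013, -0.34, 0.1922]
orientation: [0.0, -0.145, 0.989, -0.0]
wrist_force: [-0.1, 0.2, -2.3]
finger_gap: 0.0254
```

```bash
python3 - <<'E'
from h import *
import pickle
print(get_state()['tcp_pos'],get_state()['finger_gap'])
p=shot('wrist','w9.png'); pickle.dump(p,open('w9.pkl','wb'))
p=shot('scene','s9.png'); pickle.dump(p,open('s9.pkl','wb'))
c=proj(p,get_state()['tcp_pos'])[0].astype(int);print(c)
I=p['image'][max(0,c[1]-45):c[1]+45,c[0]-50:c[0]+50]
cv2.imwrite('pics/s9c.png',cv2.cvtColor(cv2.resize(I,None,fx=6,fy=6,interpolation=cv2.INTER_CUBIC),cv2.COLOR_RGB2BGR))
E
```

```text
[ 0.50126906 -0.34000086  0.19219552] 0.02540368453227146
[260  85]
```

View pics/w9.png

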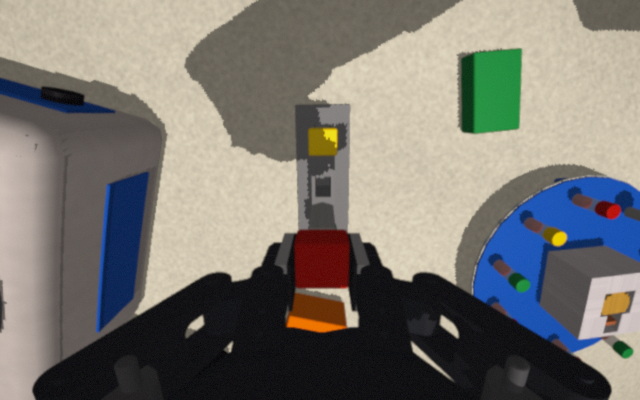

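View pics/s9c.png

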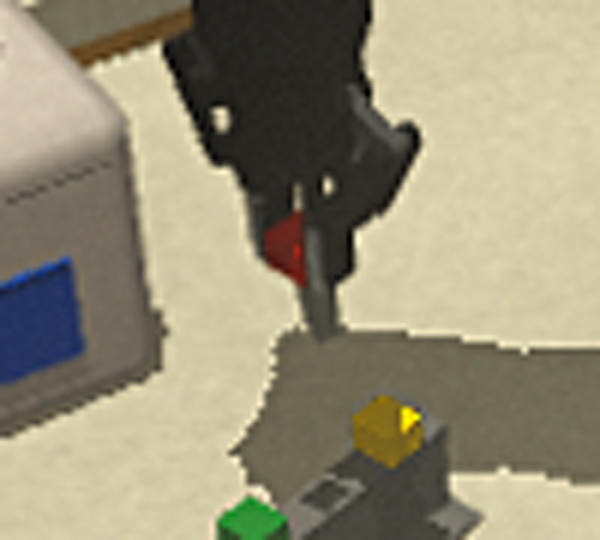

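```bash
python3 - <<'E'
from h import *
import pickle
p=pickle.load(open('s9.pkl','rb'));t=get_state()['tcp_pos']
d=np.array([np.cos(.295),np.sin(.295),0])
z=np.array([0,0,-1])
off=np.array([260-50,85-45])
for nm,fl in (('key+x=+row',1),('key+x=-row',-1)):
    for k in (-12,-5,2): print(nm,k,[np.round((proj(p,t+d*fl*k/1000+z*(zz/1000))[0]-off)*6) for zz in (0,23,46)])
W=cloud(p)
for (r,c) in [(290,320),(310,320),(325,322),(300,330),(300,312)]:
    v,u=off[1]+r//6,off[0]+c//6; print((c,r),W[v,u],p['image'][v,u], 'along row',(W[v,u]-t)@d)
E
```

```text
key+x=+row -12 [array([323., 258.]), array([326., 299.]), array([329., 338.])]
key+x=+row -5 [array([312., 266.]), array([315., 306.]), array([319., 346.])]
key+x=+row 2 [array([302., 273.]), array([305., 314.]), array([308., 353.])]
key+x=-row -12 [array([286., 284.]), array([290., 324.]), array([293., 364.])]
key+x=-row -5 [array([297., 276.]), array([300., 317.]), array([304., 356.])]
key+x=-row 2 [array([308., 269.]), array([311., 309.]), array([314., 349.])]
(320, 290) [ 0.50416438 -0.32125063  0.19481766] [98 93 81] along row 0.00857032575935726
(320, 310) [ 0.49926352 -0.3320832   0.17533187] [79 77 65] along row 0.0007317063246869837
(322, 325) [ 0.4972327  -0.33740544  0.16051522] [76 73 63] along row -0.002758771606928128
(330, 300) [ 0.49046075 -0.33684019  0.17171149] [61 60 53] along row -0.009073845513901713
(312, 300) [ 0.49912157 -0.33777652  0.17490045] [75 71 61] along row -0.0010593831857124865
```

```bash
cat > keym.py <<'E'
from h import *
import pickle,sys
np.set_printoptions(precision=4,suppress=True)
def head(p,s):
    t=s['tcp_pos'];q=s['orientation'];R=Ro.from_quat([q[1],q[2],q[3],q[0]]).as_matrix()
    W=cloud(p); h=cv2.cvtColor(p['image'],cv2.COLOR_RGB2HSV).astype(int)
    m=((h[...,0]<8)|(h[...,0]>172))&(h[...,1]>110)&(h[...,2]>50)&(np.linalg.norm(W-t,axis=-1)<.06)
    zt=np.percentile(W[m][:,2],90); k=m&(W[...,2]>zt-.006)&(W[...,2]<zt+.006)
    r=cv2.minAreaRect(W[k][:,:2].astype(np.float32))
    o=R.T@(np.array([*r[0],np.median(W[k][:,2])])-t)
    return r,zt,o
if __name__=='__main__':
    p=pickle.load(open(sys.argv[1]+'.pkl','rb')); s=get_state()
    r,zt,o=head(p,s); print(r,'top z',zt,'head top centre in tool mm',o*1000)
E
python3 keym.py w9; python3 - <<'E'
from h import *
b=.38;c=np.array([.5224,-.021]); P=c+.0245*np.array([np.cos(b),np.sin(b)]);print(P)
plan([*P,.21],b+np.pi/2)
E
```

```text
((0.5009902119636536, -0.3404132127761841), (0.023933812975883484, 0.025623874738812447), 16.438812255859375) top z 0.21446833841122853 head top centre in tool mm [  0.061   -0.8892 -22.7778]
[ 0.54515228 -0.01191245]
shift [-136.8  301.   -18.6] rot [ 0.1 -0.1 -5. ] | yaw now 1.863 j6 -1.02 dist 331 t=11.57
```

```bash
python3 - <<'E'
from h import *
b=.38;c=np.array([.5226,-.0204]); P=c+.0242*np.array([np.cos(b),np.sin(b)]);print(P)
plan([*P,.2],b+np.pi/2)
E
```

```text
[ 0.54507368 -0.01142372]
shift [-136.9  301.5   -8.6] rot [ 0.1 -0.1 -5. ] | yaw now 1.863 j6 -1.02 dist 331 t=11.57
```

>>> {"fn": "arm_command", "kwargs": {"motion": [{"x": -15, "y": 33, "z": -20, "rx": 0, "ry": 0, "rz": -1, "hand": 1}, {"x": -35, "y": 77, "z": -20, "rx": 0, "ry": 0, "rz": -2, "hand": 1}, {"x": -56, "y": 123, "z": -20, "rx": 0, "ry": 0, "rz": -3, "hand": 1}, {"x": -77, "y": 169, "z": -20, "rx": 0, "ry": 0, "rz": -4, "hand": 1}, {"x": -98, "y": 215, "z": -20, "rx": 0, "ry": 0, "rz": -5, "hand": 1}, {"x": -118, "y": 260, "z": -15, "rx": 0, "ry": 0, "rz": -5, "hand": 1}, {"x": -133, "y": 293, "z": -10, "rx": 0, "ry": 0, "rz": -5, "hand": 1}, {"x": -137, "y": 301.5, "z": -8.6, "rx": 0, "ry": 0, "rz": -5, "hand": 1}, {"x": -137, "y": 301.5, "z": -8.6, "rx": 0, "ry": 0, "rz": -5, "hand": 1}, {"x": -137, "y": 301.5, "z": -8.6, "rx": 0, "ry": 0, "rz": -5, "hand": 1}]}}

```text
clock: 12.82
tcp_pos: [0.5458, -0.013, 0.2007]
orientation: [-0.0, -0.188, 0.982, -0.0]
wrist_force: [-0.3, -0.3, -0.7]
finger_gap: 0.0254
```

```bash
python3 - <<'E'
from h import *
import pickle
s=get_state();t=s['tcp_pos'];print(t,s['qvel'])
for n in ('wrist','scene','top'):
    p=shot(n,n+'10.png'); pickle.dump(p,open(n+'10.pkl','wb'))
    if n=='scene':
        c=proj(p,t)[0].astype(int);print(c)
        I=p['image'][c[1]-35:c[1]+55,c[0]-55:c[0]+55]
        cv2.imwrite('pics/s10c.png',cv2.cvtColor(cv2.resize(I,None,fx=6,fy=6,interpolation=cv2.INTER_CUBIC),cv2.COLOR_RGB2BGR))
b=.38;c=np.array([.5226,-.0204]); P=c+.0242*np.array([np.cos(b),np.sin(b)])
plan([*P,.165],b+np.pi/2)
E
python3 keym.py wrist10
```

```text
[ 0.54576179 -0.01301809  0.20068075] [-0.010587   -0.00269113  0.00265694  0.00140879  0.00043657  0.0025554 ]
[314 163]
shift [ 0.1  1.9 36. ] rot [-0.   0.  -0.1] | yaw now 1.948 j6 -0.55 dist 36 t=12.97
((0.545319676399231, -0.013598823919892311), (0.023737862706184387, 0.025482716038823128), 21.417661666870117) top z 0.22296922031302116 head top centre in tool mm [  0.7056  -0.2576 -21.2512]
```

View pics/s10c.png

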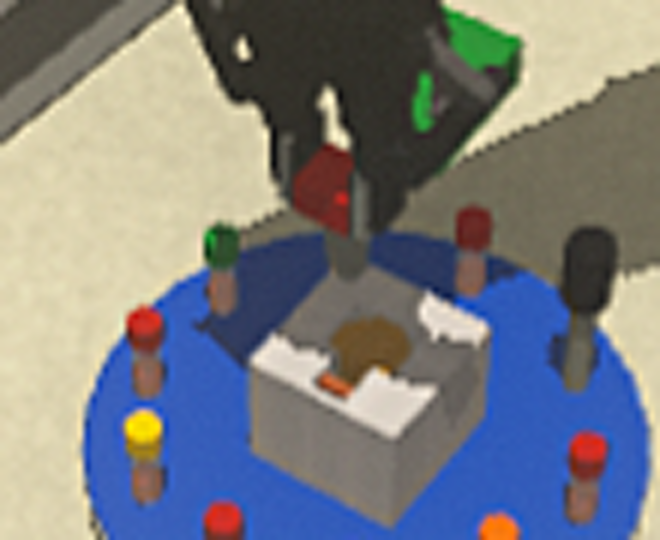

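View pics/wrist10.png

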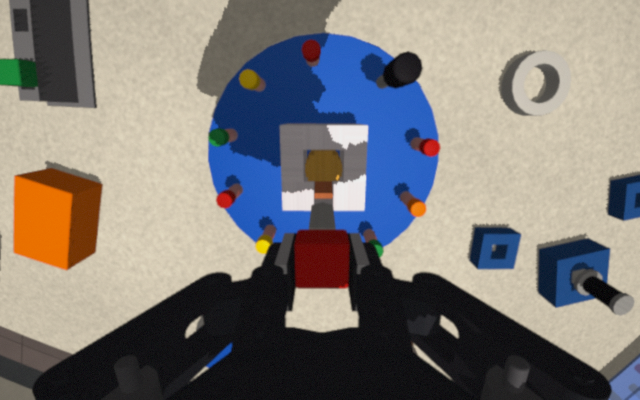

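```bash
python3 - <<'E'
from h import *
import pickle
p=pickle.load(open('wrist10.pkl','rb'));q=pickle.load(open('scene10.pkl','rb'))
t=np.array([.5458,-.0130,.2007])
d=np.array([np.cos(.377),np.sin(.377),0]);e=np.array([-d[1],d[0],0])
imgs=[]
for nm,p,f in (('w',p,4),('s',q,6)):
  for fl in (1,-1):
    foot=t-[0,0,.0452]
    pts=[]
    for x,z in ((-12,7),(-5,7),(2,48),(-12,48)):
        pts+= [foot+d*fl*x/1000+e*y/1000+[0,0,z/1000] for y in (-7,7)]
    pts.append(foot+d*fl*(-8.5/1000)+e*.007); pts.append(foot+d*fl*(-8.5/1000)-e*.007)
    uv=proj(p,np.array(pts))
    c=uv[0].astype(int); o=c-40
    I=cv2.resize(p['image'][o[1]:o[1]+80,o[0]:o[0]+80],None,fx=4.9,fy=4.9,interpolation=cv2.INTER_CUBIC)
    for k,a in enumerate(uv): cv2.circle(I,tuple(int(v) for v in (a-o+.5)*4.9),3,(255,0,255) if k<4 else (0,255,0) if k<8 else (255,255,0),-1)
    imgs.append(I)
out=np.hstack([imgs[0],imgs[1]]);out2=np.hstack([imgs[2],imgs[3]])
cv2.imwrite('pics/chk10.png',cv2.cvtColor(cv2.resize(np.vstack([out,out2]),(600,600)),cv2.COLOR_RGB2BGR))
E
```

```text
(no output)
```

View pics/chk10.png

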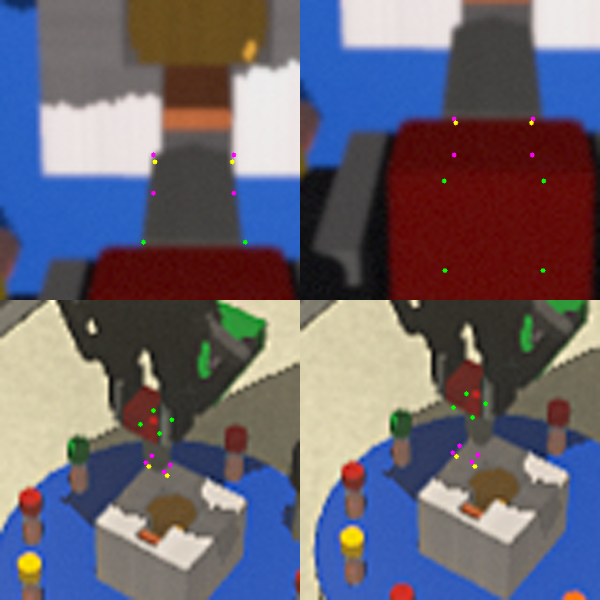

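```bash
python3 - <<'E'
from h import *
import pickle
np.set_printoptions(precision=2,suppress=True)
p=pickle.load(open('wrist10.pkl','rb'))
t=np.array([.5458,-.0130,.2007]);b=.377
d=np.array([np.cos(b),np.sin(b),0]);e=np.array([-d[1],d[0],0])
I=cv2.cvtColor(p['image'],cv2.COLOR_RGB2GRAY)
# hub square edges, slot, wedge: scan rows
for z,name,rows in ((.1,'slot(copper)',(193,194,195,196)),(.165,'wedge',(208,212,216,220)),(.1,'hub',(130,150,196,205))):
    for v in rows:
        u=np.arange(270,375); P=onplane(p,np.stack([u,np.full(len(u),v)],1),z)
        y=(P-t)@e*1000; x=(P-t)@d*1000
        row=p['image'][v,u].astype(int)
        g=np.abs(np.diff(row,axis=0)).sum(1); k=np.where(g>60)[0]
        print(name,v,'x %.1f'%x.mean(),[(int(u[i]),round(y[i]+ (y[i+1]-y[i])/2,1),int(g[i])) for i in k])
W=cloud(p)
hsv=cv2.cvtColor(p['image'],cv2.COLOR_RGB2HSV).astype(int)
c=np.array([.5226,-.0204])
hub=(abs(W[...,2]-.1)<.005)&(np.hypot(W[...,0]-c[0],W[...,1]-c[1])<.055); r=cv2.minAreaRect(W[hub][:,:2].astype(np.float32));print('hub',np.array(r[0])*1000,np.array(r[1])*1000,np.radians(r[2]))
o=(np.array([*r[0],0])-t); print('hub centre rel tcp: radial %.2f lateral %.2f'%(o@d*1000,o@e*1000))
E
python3 flat.py wrist10
```

```text
slot(copper) 193 x -3.6 [(280, np.float64(-35.9), 112), (281, np.float64(-35.1), 152), (312, np.float64(-8.2), 84), (313, np.float64(-7.3), 191), (314, np.float64(-6.5), 92), (331, np.float64(8.2), 62), (332, np.float64(9.1), 184), (333, np.float64(10.0), 156), (364, np.float64(36.8), 150), (365, np.float64(37.7), 140)]
slot(copper) 194 x -2.7 [(280, np.float64(-36.0), 117), (281, np.float64(-35.1), 171), (312, np.float64(-8.2), 82), (313, np.float64(-7.4), 168), (314, np.float64(-6.5), 84), (332, np.float64(9.1), 144), (333, np.float64(10.0), 146), (364, np.float64(36.8), 151), (365, np.float64(37.7), 145)]
slot(copper) 195 x -1.8 [(280, np.float64(-36.0), 119), (281, np.float64(-35.1), 169), (312, np.float64(-8.2), 75), (313, np.float64(-7.4), 168), (314, np.float64(-6.5), 79), (332, np.float64(9.1), 134), (333, np.float64(10.0), 128), (364, np.float64(36.9), 157), (365, np.float64(37.7), 141)]
slot(copper) 196 x -0.9 [(280, np.float64(-36.0), 115), (281, np.float64(-35.2), 170), (312, np.float64(-8.2), 74), (313, np.float64(-7.4), 172), (314, np.float64(-6.5), 84), (331, np.float6
[... 1378 characters left out ...]
35.5), 144), (282, np.float64(-34.6), 89), (310, np.float64(-10.1), 107), (311, np.float64(-9.2), 159), (312, np.float64(-8.3), 104), (313, np.float64(-7.4), 77), (331, np.float64(8.3), 130), (332, np.float64(9.2), 227), (333, np.float64(10.1), 102), (363, np.float64(36.4), 75), (364, np.float64(37.2), 171), (365, np.float64(38.1), 89)]
hub [522.77 -20.99] [72.71 72.25] 0.3697944315854432
hub centre rel tcp: radial -24.35 lateral 1.05Traceback (most recent call last):
  File "flat.py", line 17, in <module>
    f=np.polyfit(T[ok],S[ok],1); r=S-np.polyval(f,T); ok=abs(r)<max(.0004,1.5*r[ok].std())
    raise TypeError("expected non-empty vector for x")
TypeError: expected non-empty vector for x
```

>>> {"fn": "arm_command", "kwargs": {"motion": [{"x": 0, "y": 1.3, "z": 20, "rx": 0, "ry": 0, "rz": 0, "hand": 1}, {"x": 0, "y": 1.3, "z": 45, "rx": 0, "ry": 0, "rz": 0, "hand": 1}, {"x": 0, "y": 1.3, "z": 50, "rx": 0, "ry": 0, "rz": 0, "hand": 1}, {"x": 0, "y": 1.3, "z": 50, "rx": 0, "ry": 0, "rz": 0, "hand": 1}]}}

```text
clock: 13.48
tcp_pos: [0.5453, -0.0111, 0.1511]
orientation: [-0.0, -0.188, 0.982, 0.0]
wrist_force: [-0.8, 0.1, -0.3]
finger_gap: 0.0249
```

```bash
python3 - <<'E'
from h import *
import pickle
s=get_state();t=s['tcp_pos'];print(t,s['wrist_force'])
p=shot('wrist','w11.png');pickle.dump(p,open('w11.pkl','wb'));I=p['image'][140:260,250:400]
q=shot('scene','s11.png');pickle.dump(q,open('s11.pkl','wb'));c=proj(q,t-[0,0,.045])[0].astype(int);J=q['image'][c[1]-60:c[1]+60,c[0]-60:c[0]+60]
out=np.hstack([cv2.resize(I,(480,384),interpolation=cv2.INTER_CUBIC),cv2.resize(J,(384,384),interpolation=cv2.INTER_CUBIC)[:,40:344]])
cv2.imwrite('pics/c11.png',cv2.cvtColor(out,cv2.COLOR_RGB2BGR))
E
```

```text
[ 0.54529911 -0.01114176  0.15110406] [-0.79589112  0.07589652 -0.32038969]
```

View pics/c11.png

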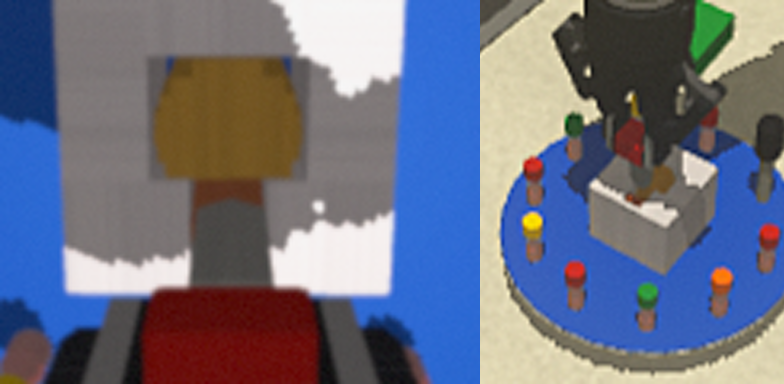

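>>> {"fn": "arm_command", "kwargs": {"motion": [{"x": 0, "y": 0, "z": 8, "rx": 0, "ry": 0, "rz": 0, "hand": 1}, {"x": 0, "y": 0, "z": 14, "rx": 0, "ry": 0, "rz": 0, "hand": 1}, {"x": 0, "y": 0, "z": 18, "rx": 0, "ry": 0, "rz": 0, "hand": 1}, {"x": 0, "y": 0, "z": 18, "rx": 0, "ry": 0, "rz": 0, "hand": 1}]}}

```text
clock: 14.08
tcp_pos: [0.545, -0.0106, 0.1324]
orientation: [-0.0, -0.189, 0.982, 0.0]
wrist_force: [-0.1, 0.5, 0.2]
finger_gap: 0.0251
```

```bash
python3 - <<'E'
from h import *
import pickle
s=get_state();t=s['tcp_pos'];print(t,s['wrist_force'],s['ft_torque'])
p=shot('wrist','w12.png');pickle.dump(p,open('w12.pkl','wb'));I=p['image'][140:260,250:400]
q=shot('scene','s12.png');pickle.dump(q,open('s12.pkl','wb'));c=proj(q,t-[0,0,.045])[0].astype(int);J=q['image'][c[1]-40:c[1]+40,c[0]-40:c[0]+40]
out=np.hstack([cv2.resize(I,(480,384),interpolation=cv2.INTER_CUBIC),cv2.resize(J,(384,384),interpolation=cv2.INTER_CUBIC)[:,40:344]])
cv2.imwrite('pics/c12.png',cv2.cvtColor(out,cv2.COLOR_RGB2BGR))
E
```

```text
[ 0.54496462 -0.0105998   0.13239851] [-0.12255173  0.49337978  0.15890628] [ 0.00089624 -0.00815461 -0.02844827]
```

View pics/c12.png

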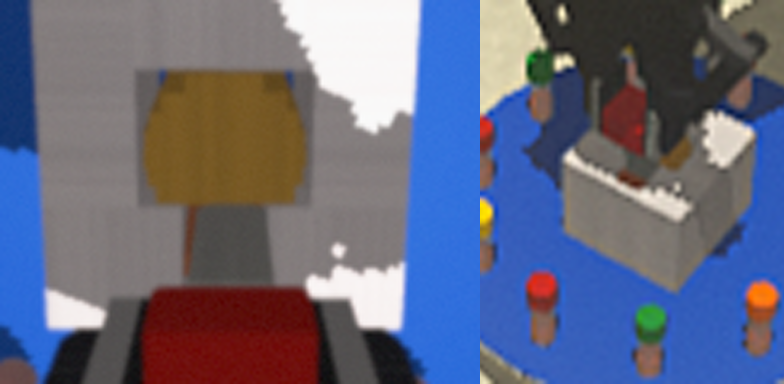

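>>> {"fn": "arm_command", "kwargs": {"motion": [{"x": 1.2, "y": -0.6, "z": 0, "rx": 0, "ry": 0, "rz": 0, "hand": 1}, {"x": 1.2, "y": -0.6, "z": 5, "rx": 0, "ry": 0, "rz": 0, "hand": 1}, {"x": 1.2, "y": -0.6, "z": 10, "rx": 0, "ry": 0, "rz": 0, "hand": 1}, {"x": 1.2, "y": -0.6, "z": 10, "rx": 0, "ry": 0, "rz": 0, "hand": 1}]}}

```text
clock: 14.68
tcp_pos: [0.5439, -0.0116, 0.1222]
orientation: [-0.001, -0.188, 0.982, 0.0]
wrist_force: [-0.7, 0.5, -1.2]
finger_gap: 0.0252
```

```bash
python3 - <<'E'
from h import *
s=get_state();t=s['tcp_pos'];print(t,s['wrist_force'],s['ft_torque'])
E
```

```text
[ 0.54389868 -0.01161968  0.1221923 ] [-0.67596684  0.50778409 -1.17021182] [-0.10269837  0.21974098 -0.02519442]
```

>>> {"fn": "arm_command", "kwargs": {"motion": [{"x": 0, "y": 0, "z": 3, "rx": 0, "ry": 0, "rz": 0, "hand": 1}, {"x": 0, "y": 0, "z": 3, "rx": 0, "ry": 0, "rz": 0, "hand": 1}, {"x": 0, "y": 0, "z": 3, "rx": 0, "ry": 0, "rz": 0, "hand": 0.2}, {"x": 0, "y": 0, "z": 3, "rx": 0, "ry": 0, "rz": 0, "hand": 0}, {"x": 0, "y": 0, "z": 3, "rx": 0, "ry": 0, "rz": 0, "hand": 0}, {"x": 0, "y": 0, "z": -30, "rx": 0, "ry": 0, "rz": 0, "hand": 0}, {"x": 0, "y": 0, "z": -70, "rx": 0, "ry": 0, "rz": 0, "hand": 0}, {"x": 0, "y": 0, "z": -120, "rx": 0, "ry": 0, "rz": 0, "hand": 0}, {"x": 0, "y": 0, "z": -120, "rx": 0, "ry": 0, "rz": 0, "hand": 0}]}}

```text
clock: 15.8
tcp_pos: [0.547, -0.0121, 0.2475]
orientation: [0.004, -0.189, 0.982, -0.001]
wrist_force: [0.4, -0.2, -0.4]
finger_gap: 0.043
```

```bash
cat > khub.py <<'E'
from h import *
import pickle,sys
np.set_printoptions(precision=4,suppress=True)
tag=sys.argv[1]
s=get_state();t=s['tcp_pos'];print(t,s['clock'])
c=np.array([.5226,-.0206]);b=.377;d=np.array([np.cos(b),np.sin(b)]);e=np.array([-d[1],d[0]])
ims=[]
for n in sys.argv[2:]:
    p=shot(n,n+tag+'.png');pickle.dump(p,open(n+tag+'.pkl','wb'))
    W=cloud(p);h=cv2.cvtColor(p['image'],cv2.COLOR_RGB2HSV).astype(int)
    m=((h[...,0]<8)|(h[...,0]>172))&(h[...,1]>120)&(h[...,2]>50)&(np.hypot(W[...,0]-c[0]-.022*d[0],W[...,1]-c[1]-.022*d[1])<.03)&(W[...,2]>.098)&(W[...,2]<.16)
    if m.sum()>20:
        zt=np.percentile(W[m][:,2],85); k=m&(abs(W[...,2]-zt)<.005); r=cv2.minAreaRect(W[k][:,:2].astype(np.float32)); o=np.array(r[0])-c
        print(n,'head top z %.4f'%np.median(W[k][:,2]),'centre',np.array(r[0]),np.array(r[1]),'yaw',np.radians(r[2]),'radial %.2f lat %.2f'%(o@d*1e3,o@e*1e3),m.sum())
    hub=(abs(W[...,2]-.1)<.005)&(np.hypot(W[...,0]-c[0],W[...,1]-c[1])<.055)
    if hub.sum()>50:
        r=cv2.minAreaRect(W[hub][:,:2].astype(np.float32));print('  hub',np.array(r[0]),np.array(r[1]),np.radians(r[2]),'z',np.median(W[hub][:,2]))
    u=proj(p,[*(c+.02*d),.12])[0].astype(int);H=45 if n!='wrist' else 70
    u=np.clip(u,H,[639-H,399-H]); ims.append(cv2.resize(p['image'][u[1]-H:u[1]+H,u[0]-H:u[0]+H],(380,380),interpolation=cv2.INTER_CUBIC))
cv2.imwrite('pics/k%s.png'%tag,cv2.cvtColor(np.hstack(ims),cv2.COLOR_RGB2BGR))
E
python3 khub.py 13 wrist scene
```

```text
[ 0.547  -0.0121  0.2475] 15.8
wrist head top z 0.1376 centre [ 0.5424 -0.0129] [0.0226 0.0241] yaw 0.3900292294164061 radial 21.24 lat -0.11 744
  hub [ 0.5227 -0.0211] [0.0725 0.0723] 0.37619966690222 z 0.10012880041961061
scene head top z 0.1374 centre [ 0.543  -0.0093] [0.0277 0.0277] yaw 0.2616590558544591 radial 23.11 lat 2.96 134
  hub [ 0.5227 -0.0204] [0.0776 0.0746] 0.34478944618895757 z 0.10003453902285271
```

View pics/k13.png

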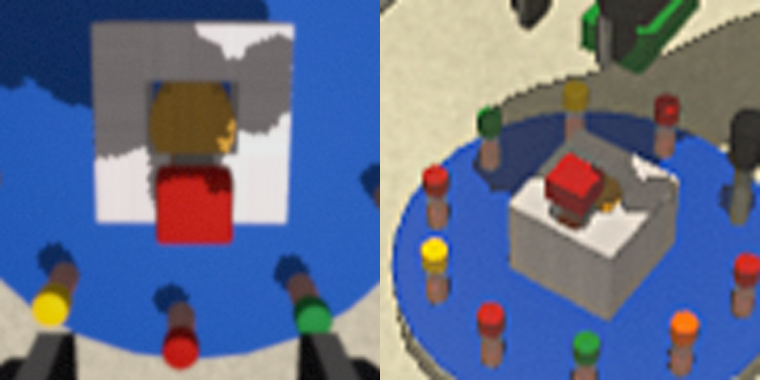

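```bash
python3 - <<'E'
from h import *
plan([.540,.3395,.20],1.95)
E
```

```text
shift [-125.5  328.1   43.3] rot [-0.   0.1  0. ] | yaw now 1.950 j6 -0.55 dist 354 t=15.90
```

>>> {"fn": "arm_command", "kwargs": {"motion": [{"x": -16, "y": 42, "z": 0, "rx": 0, "ry": 0, "rz": 0, "hand": -0.2}, {"x": -34, "y": 90, "z": 0, "rx": 0, "ry": 0, "rz": 0, "hand": -0.2}, {"x": -52, "y": 137, "z": 10, "rx": 0, "ry": 0, "rz": 0, "hand": -0.2}, {"x": -70, "y": 184, "z": 20, "rx": 0, "ry": 0, "rz": 0, "hand": -0.2}, {"x": -88, "y": 231, "z": 30, "rx": 0, "ry": 0, "rz": 0, "hand": -0.2}, {"x": -106, "y": 278, "z": 40, "rx": 0, "ry": 0, "rz": 0, "hand": -0.2}, {"x": -120, "y": 315, "z": 43, "rx": 0, "ry": 0, "rz": 0, "hand": -0.2}, {"x": -125.5, "y": 328, "z": 43, "rx": 0, "ry": 0, "rz": 0, "hand": -0.2}, {"x": -125.5, "y": 328, "z": 43, "rx": 0, "ry": 0, "rz": 0, "hand": -0.2}, {"x": -125.5, "y": 328, "z": 43, "rx": 0, "ry": 0, "rz": 0, "hand": -0.2}]}}

```text
clock: 17.15
tcp_pos: [0.5397, 0.3382, 0.1997]
orientation: [-0.0, -0.188, 0.982, -0.0]
wrist_force: [0.4, 0.2, -0.2]
finger_gap: 0.0511
```

```bash
python3 - <<'E'
from h import *
import pickle
np.set_printoptions(precision=4,suppress=True)
p=shot('wrist','w14.png');pickle.dump(p,open('w14.pkl','wb'))
s=get_state();t=s['tcp_pos'];print(t)
W=cloud(p); N=np.hypot(W[...,0]-.54,W[...,1]-.34)<.06
cap=N&(abs(W[...,2]-.092)<.004); print('cap',W[cap].mean(0),cv2.minEnclosingCircle(W[cap][:,:2].astype(np.float32)),cap.sum())
st=N&(abs(W[...,2]-.034)<.004); print('stand',cv2.minAreaRect(W[st][:,:2].astype(np.float32)))
plan([.54,.3395,.052],1.95)
E
```

```text
[0.5398 0.3381 0.2   ]
cap [0.5392 0.3383 0.0922] ((0.5397342443466187, 0.33848100900650024), 0.013027368113398552) 632
stand ((0.5403407216072083, 0.33951127529144287), (0.0705651193857193, 0.06996674090623856), 33.81959915161133)
shift [ -0.7   1.3 148. ] rot [-0.  -0.  -0.1] | yaw now 1.948 j6 0.06 dist 148 t=17.20
```

View pics/w14.png

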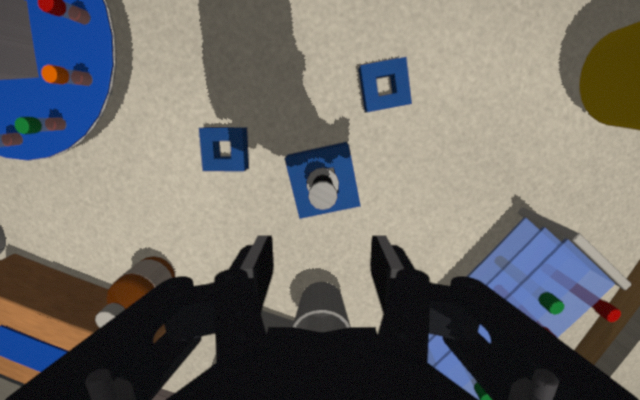

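>>> {"fn": "arm_command", "kwargs": {"motion": [{"x": 0, "y": 0.6, "z": 50, "rx": 0, "ry": 0, "rz": 0, "hand": -0.2}, {"x": 0, "y": 0.6, "z": 100, "rx": 0, "ry": 0, "rz": 0, "hand": -0.2}, {"x": 0, "y": 0.6, "z": 135, "rx": 0, "ry": 0, "rz": 0, "hand": -0.2}, {"x": 0, "y": 0.6, "z": 147, "rx": 0, "ry": 0, "rz": 0, "hand": -0.2}, {"x": 0, "y": 0.6, "z": 147, "rx": 0, "ry": 0, "rz": 0, "hand": -0.2}, {"x": 0, "y": 0.6, "z": 147, "rx": 0, "ry": 0, "rz": 0, "hand": 1}, {"x": 0, "y": 0.6, "z": 147, "rx": 0, "ry": 0, "rz": 0, "hand": 1}, {"x": 0, "y": 0.6, "z": 147, "rx": 0, "ry": 0, "rz": 0, "hand": 1}, {"x": 0, "y": 0.6, "z": 147, "rx": 0, "ry": 0, "rz": 0, "hand": 1}], "force": 70}}

```text
clock: 18.32
tcp_pos: [0.541, 0.3406, 0.0553]
orientation: [0.002, -0.188, 0.982, 0.0]
wrist_force: [-0.2, -0.8, 6.0]
finger_gap: 0.0231
```

```bash
python3 - <<'E'
from h import *
s=get_state();print(s['tcp_pos'],s['finger_gap'],s['wrist_force'],s['orientation'])
E
```

```text
[0.54098021 0.34064183 0.05525789] 0.02314965065707497 [-0.15501465 -0.76017066  6.0103152 ] [ 2.11839309e-03 -1.88499140e-01  9.82071003e-01  3.61759686e-04]
```

>>> {"fn": "arm_command", "kwargs": {"motion": [{"x": 0, "y": 0, "z": -15, "rx": 0, "ry": 0, "rz": 0, "hand": 1}, {"x": 0, "y": 0, "z": -45, "rx": 0, "ry": 0, "rz": 0, "hand": 1}, {"x": 0, "y": 0, "z": -90, "rx": 0, "ry": 0, "rz": 0, "hand": 1}, {"x": 0, "y": 0, "z": -150, "rx": 0, "ry": 0, "rz": 0, "hand": 1}, {"x": 0, "y": 0, "z": -170, "rx": 0, "ry": 0, "rz": 0, "hand": 1}, {"x": 0, "y": 0, "z": -170, "rx": 0, "ry": 0, "rz": 0, "hand": 1}, {"x": 0, "y": 0, "z": -170, "rx": 0, "ry": 0, "rz": 0, "hand": 1}]}}

```text
clock: 19.2
tcp_pos: [0.5385, 0.3397, 0.2216]
orientation: [-0.001, -0.189, 0.982, -0.0]
wrist_force: [-0.6, -0.8, -3.1]
finger_gap: 0.0233
```

```bash
python3 - <<'E'
from h import *
import pickle
s=get_state();t=s['tcp_pos'];print(t,s['finger_gap'],s['wrist_force'],s['clock'])
p=shot('wrist','w15.png');pickle.dump(p,open('w15.pkl','wb'))
q=shot('scene','s15.png');pickle.dump(q,open('s15.pkl','wb'))
u=proj(q,t)[0].astype(int)
J=q['image'][u[1]-50:u[1]+50,u[0]-50:u[0]+50]
out=np.hstack([cv2.resize(p['image'][170:370,220:420],(390,390)),cv2.resize(J,(390,390),interpolation=cv2.INTER_CUBIC)])
cv2.imwrite('pics/c15.png',cv2.cvtColor(out,cv2.COLOR_RGB2BGR))
W=cloud(q);print(u)
# axis estimate: white foot pixels
h=cv2.cvtColor(q['image'],cv2.COLOR_RGB2HSV).astype(int)
m=(np.hypot(W[...,0]-t[0],W[...,1]-t[1])<.03)&(W[...,2]<t[2]-.012)&(W[...,2]>t[2]-.06)
print(m.sum()); 
P=W[m]
for a in range(15,60,9):
    k=(P[:,2]<t[2]-a/1000)&(P[:,2]>t[2]-(a+9)/1000)
    if k.sum()>3: print(a,P[k].mean(0),k.sum())
print('min z',P[:,2].min())
E
```

```text
[0.53853937 0.3396985  0.22158773] 0.0233338696862284 [-0.60560408 -0.79906321 -3.06256626] 19.2
[421 266]
102
15 [0.54747963 0.34208762 0.20210864] 6
24 [0.54349134 0.34250519 0.19207054] 25
33 [0.54452191 0.34119955 0.18389771] 26
42 [0.54274292 0.34155039 0.17485875] 26
51 [0.54304369 0.33995786 0.16945059] 9
min z 0.16825156855596313
```

View pics/c15.png

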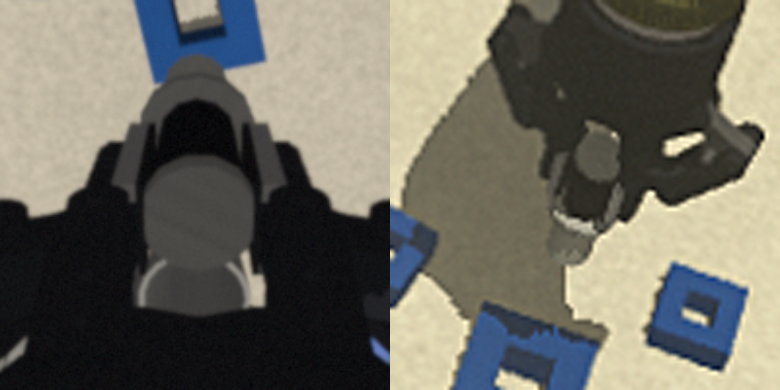

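```bash
python3 - <<'E'
from h import *
import pickle
np.set_printoptions(precision=4,suppress=True)
s=get_state();t=s['tcp_pos'];q=s['orientation'];R=Ro.from_quat([q[1],q[2],q[3],q[0]]).as_matrix()
W=cloud(pickle.load(open('w15.pkl','rb')))
L=(W-t)@R
m=(np.hypot(L[...,0],L[...,1])<.02)&(L[...,2]<-.03)&(L[...,2]>-.045)
zz=np.median(L[m][:,2]);k=m&(abs(L[...,2]-zz)<.003);print('cap in tool',cv2.minEnclosingCircle(L[k][:,:2].astype(np.float32)),zz,k.sum())
plan([.5428,-.0126,t[2]-.007],1.948)
E
```

```text
cap in tool ((0.0013998020440340042, -6.0230169765418395e-05), 0.019322454929351807) -0.03779694333367872 3350
shift [ 126.2 -328.8    7.5] rot [-0.  -0.2  0.1] | yaw now 1.950 j6 0.06 dist 352 t=19.30
```

>>> {"fn": "arm_command", "kwargs": {"motion": [{"x": 16, "y": -42, "z": 0, "rx": 0, "ry": 0, "rz": 0, "hand": 1}, {"x": 34, "y": -90, "z": 0, "rx": 0, "ry": 0, "rz": 0, "hand": 1}, {"x": 52, "y": -137, "z": 0, "rx": 0, "ry": 0, "rz": 0, "hand": 1}, {"x": 70, "y": -184, "z": 0, "rx": 0, "ry": 0, "rz": 0, "hand": 1}, {"x": 88, "y": -231, "z": 0, "rx": 0, "ry": 0, "rz": 0, "hand": 1}, {"x": 106, "y": -278, "z": 0, "rx": 0, "ry": 0, "rz": 0, "hand": 1}, {"x": 120, "y": -315, "z": 0, "rx": 0, "ry": 0, "rz": 0, "hand": 1}, {"x": 125, "y": -328.8, "z": 0, "rx": 0, "ry": 0, "rz": 0, "hand": 1}, {"x": 125, "y": -328.8, "z": 4, "rx": 0, "ry": 0, "rz": 0, "hand": 1}, {"x": 125, "y": -328.8, "z": 4, "rx": 0, "ry": 0, "rz": 0, "hand": 1}]}}

```text
clock: 20.55
tcp_pos: [0.5444, -0.0105, 0.218]
orientation: [-0.001, -0.189, 0.982, 0.001]
wrist_force: [-0.3, -0.4, -2.3]
finger_gap: 0.0231
```

```bash
python3 khub.py 16 wrist scene; python3 -c "
from h import *
plan([.5428,-.0126,.183],1.948)"
```

```text
[ 0.5444 -0.0105  0.218 ] 20.55
wrist head top z 0.1374 centre [ 0.5396 -0.0135] [0.0173 0.025 ] yaw 0.3705855568767648 radial 18.43 lat 0.36 525
  hub [ 0.5226 -0.0212] [0.0723 0.0724] 0.372957934065321 z 0.10014123513340144
scene head top z 0.1377 centre [ 0.543  -0.0108] [0.0261 0.0263] yaw 0.35697450673001974 radial 22.52 lat 1.58 131
  hub [ 0.5223 -0.0209] [0.0784 0.075 ] 0.3694389328694312 z 0.09979644540413232
shift [ 2.6 -1.4 35.6] rot [ 0.  -0.   0.2] | yaw now 1.952 j6 -0.55 dist 36 t=20.65
```

View pics/k16.png

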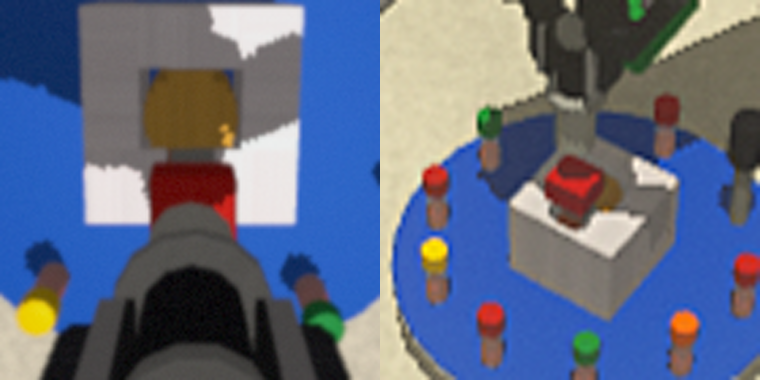

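>>> {"fn": "arm_command", "kwargs": {"motion": [{"x": 1.5, "y": -1.4, "z": 12, "rx": 0, "ry": 0, "rz": 0, "hand": 1}, {"x": 1.5, "y": -1.4, "z": 24, "rx": 0, "ry": 0, "rz": 0, "hand": 1}, {"x": 1.5, "y": -1.4, "z": 33, "rx": 0, "ry": 0, "rz": 0, "hand": 1}, {"x": 1.5, "y": -1.4, "z": 38, "rx": 0, "ry": 0, "rz": 0, "hand": 1}]}}

```text
clock: 21.15
tcp_pos: [0.5441, -0.0134, 0.1806]
orientation: [0.0, -0.189, 0.982, 0.0]
wrist_force: [0.2, 0.5, 3.9]
finger_gap: 0.0231
```

>>> {"fn": "arm_command", "kwargs": {"motion": [{"x": 0, "y": 0, "z": -15, "rx": 0, "ry": 0, "rz": 0, "hand": 1}, {"x": 0, "y": 0, "z": -30, "rx": 0, "ry": 0, "rz": 0, "hand": 1}, {"x": 0, "y": 0, "z": -30, "rx": 0, "ry": 0, "rz": 0, "hand": 1}, {"x": 0, "y": 0, "z": -30, "rx": 0, "ry": 0, "rz": 0, "hand": 1}]}}

```text
clock: 21.65
tcp_pos: [0.5443, -0.0136, 0.2113]
orientation: [0.0, -0.188, 0.982, -0.0]
wrist_force: [-0.8, -0.8, -1.4]
finger_gap: 0.0229
```

```bash
python3 khub.py 17 wrist scene; python3 -c "
from h import *
s=get_state();print(s['wrist_force'],s['finger_gap'])"
```

```text
[ 0.5443 -0.0136  0.2113] 21.65
wrist head top z 0.1253 centre [ 0.5419 -0.0128] [0.022  0.0246] yaw 0.37294515089208863 radial 20.84 lat 0.10 548
  hub [ 0.5227 -0.0211] [0.0722 0.0722] 0.37599716679083306 z 0.10015049612876244
scene head top z 0.1251 centre [ 0.5442 -0.0109] [0.0257 0.0273] yaw 0.4186244222784275 radial 23.63 lat 1.08 137
  hub [ 0.5223 -0.0214] [0.0784 0.0753] 0.38720055286457844 z 0.09980407089650542
[-0.25113259 -0.38430056 -2.3782838 ] 0.023467728981981077
```

View pics/k17.png

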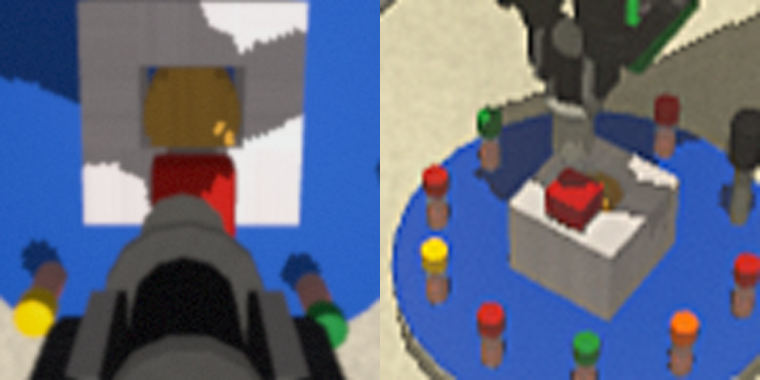

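>>> {"fn": "arm_command", "kwargs": {"motion": [{"x": 0, "y": 0, "z": 15, "rx": 0, "ry": 0, "rz": 0, "hand": 1}, {"x": 0, "y": 0, "z": 27, "rx": 0, "ry": 0, "rz": 0, "hand": 1}, {"x": 0, "y": 0, "z": 34, "rx": 0, "ry": 0, "rz": 0, "hand": 1}, {"x": 0, "y": 0, "z": 38.5, "rx": 0, "ry": 0, "rz": 0, "hand": 1}, {"x": 0, "y": 0, "z": 38.5, "rx": 0, "ry": 0, "rz": 0, "hand": 1}]}}

```text
clock: 22.38
tcp_pos: [0.5459, -0.0137, 0.1751]
orientation: [0.003, -0.189, 0.982, -0.001]
wrist_force: [-1.1, 0.5, 12.6]
finger_gap: 0.0233
```

>>> {"fn": "arm_command", "kwargs": {"motion": [{"x": 0, "y": 0, "z": -15, "rx": 0, "ry": 0, "rz": 0, "hand": 1}, {"x": 0, "y": 0, "z": -30, "rx": 0, "ry": 0, "rz": 0, "hand": 1}, {"x": 0, "y": 0, "z": -30, "rx": 0, "ry": 0, "rz": 0, "hand": 1}, {"x": 0, "y": 0, "z": -30, "rx": 0, "ry": 0, "rz": 0, "hand": 1}]}}

```text
clock: 22.88
tcp_pos: [0.544, -0.0136, 0.2021]
orientation: [-0.0, -0.188, 0.982, 0.0]
wrist_force: [0.1, -0.1, -0.9]
finger_gap: 0.0232
```

```bash
python3 khub.py 18 wrist scene; python3 -c "
from h import *
s=get_state();print(s['wrist_force'],s['finger_gap'])"
```

```text
[ 0.544  -0.0136  0.2021] 22.875
wrist head top z 0.1201 centre [ 0.5411 -0.0138] [0.0196 0.0243] yaw 0.38076452474769756 radial 19.71 lat -0.45 523
  hub [ 0.5228 -0.0211] [0.0724 0.0723] 0.37273312997980473 z 0.10014293615868743
scene head top z 0.1201 centre [ 0.543  -0.0111] [0.0262 0.0274] yaw 0.4259084008863896 radial 22.47 lat 1.37 125
  hub [ 0.5214 -0.0211] [0.0776 0.075 ] 0.38429005068825806 z 0.09991664539798392
[ 0.21319014  0.25271945 -2.06091293] 0.022639379372371794
```

View pics/k18.png

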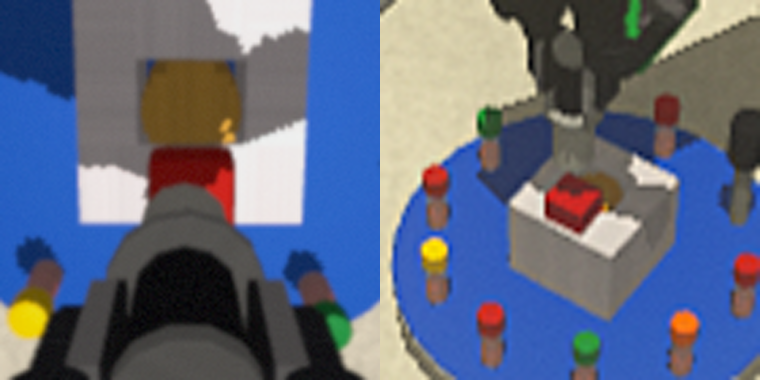

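>>> {"fn": "arm_command", "kwargs": {"motion": [{"x": 0, "y": 0, "z": 14, "rx": 0, "ry": 0, "rz": 0, "hand": 1}, {"x": 0, "y": 0, "z": 24, "rx": 0, "ry": 0, "rz": 0, "hand": 1}, {"x": 0, "y": 0, "z": 31, "rx": 0, "ry": 0, "rz": 0, "hand": 1}, {"x": 0, "y": 0, "z": 31, "rx": 0, "ry": 0, "rz": 0, "hand": 1}]}}

```text
clock: 23.48
tcp_pos: [0.5465, -0.0134, 0.175]
orientation: [0.004, -0.189, 0.982, -0.001]
wrist_force: [-2.6, 1.6, 18.8]
finger_gap: 0.0231
```

>>> {"fn": "arm_command", "kwargs": {"motion": [{"x": 0, "y": 0, "z": -20, "rx": 0, "ry": 0, "rz": 0, "hand": 1}, {"x": 0, "y": 0, "z": -50, "rx": 0, "ry": 0, "rz": 0, "hand": 1}, {"x": 0, "y": 0, "z": -50, "rx": 0, "ry": 0, "rz": 0, "hand": 1}]}}

```text
clock: 23.85
tcp_pos: [0.5454, -0.0138, 0.2229]
orientation: [0.002, -0.189, 0.982, -0.001]
wrist_force: [1.0, -0.5, -2.6]
finger_gap: 0.0231
```

```bash
python3 khub.py 19 scene; python3 -c "
from h import *
s=get_state();print(s['wrist_force'],s['finger_gap'],s['tcp_pos'])
plan([.5405,.3400,.215],1.948)"
```

```text
[ 0.5454 -0.0138  0.2229] 23.85
scene head top z 0.1197 centre [ 0.5442 -0.0112] [0.0259 0.0274] yaw 0.4209971656516336 radial 23.53 lat 0.74 126
  hub [ 0.5218 -0.0206] [0.0782 0.0743] 0.3826150555206527 z 0.10010988027610043
[ 1.07524888  0.54016668 -1.61449546] 0.023207816003242857 [ 0.54457225 -0.01363236  0.22131671]
shift [-127.1  330.     6.3] rot [-0.   0.1  0.1] | yaw now 1.950 j6 -0.55 dist 354 t=23.90
```

>>> {"fn": "arm_command", "kwargs": {"motion": [{"x": -16, "y": 42, "z": 0, "rx": 0, "ry": 0, "rz": 0, "hand": 1}, {"x": -34, "y": 90, "z": 0, "rx": 0, "ry": 0, "rz": 0, "hand": 1}, {"x": -52, "y": 137, "z": 0, "rx": 0, "ry": 0, "rz": 0, "hand": 1}, {"x": -70, "y": 184, "z": 0, "rx": 0, "ry": 0, "rz": 0, "hand": 1}, {"x": -88, "y": 231, "z": 10, "rx": 0, "ry": 0, "rz": 0, "hand": 1}, {"x": -106, "y": 278, "z": 40, "rx": 0, "ry": 0, "rz": 0, "hand": 1}, {"x": -122, "y": 317, "z": 75, "rx": 0, "ry": 0, "rz": 0, "hand": 1}, {"x": -128, "y": 330, "z": 106, "rx": 0, "ry": 0, "rz": 0, "hand": 1}, {"x": -128, "y": 330, "z": 106, "rx": 0, "ry": 0, "rz": 0, "hand": 1}, {"x": -128, "y": 330, "z": 106, "rx": 0, "ry": 0, "rz": 0, "hand": 1}]}}

```text
clock: 25.15
tcp_pos: [0.5407, 0.3396, 0.1153]
orientation: [-0.0, -0.188, 0.982, -0.0]
wrist_force: [0.3, -0.3, -2.4]
finger_gap: 0.0229
```

```bash
python3 - <<'E'
from h import *
import pickle
np.set_printoptions(precision=4,suppress=True)
s=get_state();t=s['tcp_pos'];print(t,s['finger_gap'])
q=s['orientation'];R=Ro.from_quat([q[1],q[2],q[3],q[0]]).as_matrix()
p=shot('wrist','w20.png');pickle.dump(p,open('w20.pkl','wb'))
sc=shot('scene','s20.png');pickle.dump(sc,open('s20.pkl','wb'))
W=cloud(p);L=(W-t)@R
st=(np.hypot(W[...,0]-.54,W[...,1]-.34)<.06)&(abs(W[...,2]-.034)<.004)
print('stand visible',st.sum(),cv2.minAreaRect(W[st][:,:2].astype(np.float32)))
W2=cloud(sc);st=(np.hypot(W2[...,0]-.54,W2[...,1]-.34)<.055)&(abs(W2[...,2]-.034)<.004);print('scene',cv2.minAreaRect(W2[st][:,:2].astype(np.float32)))
u=proj(sc,t-[0,0,.05])[0].astype(int)
out=np.hstack([cv2.resize(p['image'][150:350,220:420],(390,390)),cv2.resize(sc['image'][u[1]-45:u[1]+45,u[0]-45:u[0]+45],(390,390),interpolation=cv2.INTER_CUBIC)])
cv2.imwrite('pics/c20.png',cv2.cvtColor(out,cv2.COLOR_RGB2BGR))
plan([.5413,.3402,.0565],1.948)
E
```

```text
[0.5407 0.3396 0.1153] 0.022945440093758155
stand visible 4594 ((0.540336012840271, 0.3395048975944519), (0.07059279084205627, 0.07023879140615463), 33.83038330078125)
scene ((0.5394542217254639, 0.33880701661109924), (0.07392304390668869, 0.07091136276721954), 34.020225524902344)
shift [ 0.5  0.7 60.4] rot [-0.   0.1  0. ] | yaw now 1.949 j6 0.06 dist 60 t=25.25
```

View pics/c20.png

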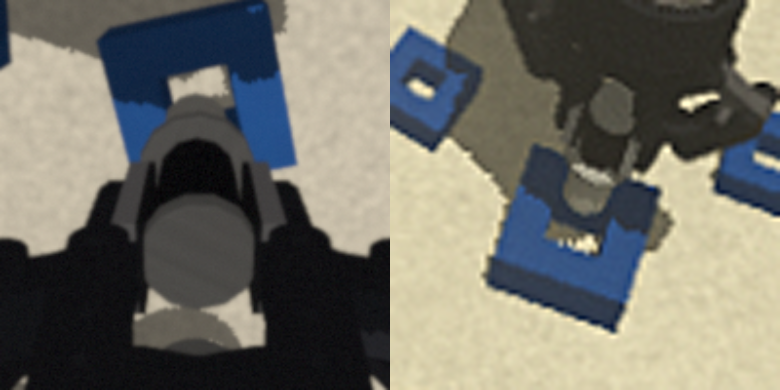

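>>> {"fn": "arm_command", "kwargs": {"motion": [{"x": 0, "y": 0.5, "z": 15, "rx": 0, "ry": 0, "rz": 0, "hand": 1}, {"x": 0, "y": 0.5, "z": 26, "rx": 0, "ry": 0, "rz": 0, "hand": 1}, {"x": 0, "y": 0.5, "z": 36, "rx": 0, "ry": 0, "rz": 0, "hand": 1}, {"x": 0, "y": 0.5, "z": 36, "rx": 0, "ry": 0, "rz": 0, "hand": 1}]}}

```text
clock: 25.75
tcp_pos: [0.5398, 0.3403, 0.0779]
orientation: [-0.001, -0.188, 0.982, -0.0]
wrist_force: [-0.7, 0.6, -1.9]
finger_gap: 0.0231
```

>>> {"fn": "arm_command", "kwargs": {"motion": [{"x": -0.5, "y": 0, "z": 12, "rx": 0, "ry": 0, "rz": 0, "hand": 1}, {"x": -0.5, "y": 0, "z": 21, "rx": 0, "ry": 0, "rz": 0, "hand": 1}, {"x": -0.5, "y": 0, "z": 22, "rx": 0, "ry": 0, "rz": 0, "hand": 1}, {"x": -0.5, "y": 0, "z": 22, "rx": 0, "ry": 0, "rz": 0, "hand": 1}]}}

```text
clock: 26.25
tcp_pos: [0.5411, 0.3411, 0.0574]
orientation: [-0.0, -0.188, 0.982, 0.0]
wrist_force: [0.4, 0.2, -2.6]
finger_gap: 0.0231
```

Force is still only the punch's own weight, so it has about 2 mm left to drop. Releasing it and backing off.

>>> {"fn": "arm_command", "kwargs": {"motion": [{"x": 0, "y": 0, "z": 2, "rx": 0, "ry": 0, "rz": 0, "hand": 1}, {"x": 0, "y": 0, "z": 2, "rx": 0, "ry": 0, "rz": 0, "hand": 0.2}, {"x": 0, "y": 0, "z": 2, "rx": 0, "ry": 0, "rz": 0, "hand": -0.2}, {"x": 0, "y": 0, "z": 2, "rx": 0, "ry": 0, "rz": 0, "hand": -0.2}, {"x": 0, "y": 0, "z": -30, "rx": 0, "ry": 0, "rz": 0, "hand": -0.2}, {"x": 0, "y": 0, "z": -85, "rx": 0, "ry": 0, "rz": 0, "hand": -0.2}, {"x": 0, "y": 0, "z": -140, "rx": 0, "ry": 0, "rz": 0, "hand": -0.2}, {"x": 0, "y": 0, "z": -170, "rx": 0, "ry": 0, "rz": 0, "hand": -0.2}, {"x": 0, "y": 0, "z": -170, "rx": 0, "ry": 0, "rz": 0, "hand": -0.2}]}}

```text
clock: 27.38
tcp_pos: [0.5427, 0.3418, 0.2311]
orientation: [0.003, -0.189, 0.982, 0.001]
wrist_force: [-0.0, -0.2, -0.0]
finger_gap: 0.0513
```

```bash
python3 khub.py 21 scene top; python3 - <<'E'
from h import *
import pickle
p=shot('wrist','w21.png')
W=cloud(p); N=np.hypot(W[...,0]-.54,W[...,1]-.34)<.04
cap=N&(abs(W[...,2]-.092)<.006); print('cap',cv2.minEnclosingCircle(W[cap][:,:2].astype(np.float32)),np.median(W[cap][:,2]),cap.sum())
E
python3 flat.py top21
```

```text
[0.5427 0.3418 0.2311] 27.375
scene head top z 0.1202 centre [ 0.5432 -0.0116] [0.0264 0.0276] yaw 0.528952994390876 radial 22.50 lat 0.82 122
  hub [ 0.5224 -0.0207] [0.0763 0.075 ] 0.37482743986104305 z 0.10000133520751212
top head top z 0.1199 centre [ 0.5431 -0.0119] [0.022  0.0227] yaw 0.3473361938498867 radial 22.28 lat 0.53 74
  hub [ 0.5226 -0.0205] [0.0726 0.0728] 0.37947791833556666 z 0.09904769839435691
cap ((0.5403370261192322, 0.33919280767440796), 0.013073671609163284) 0.09230104712941223 535
top21 flat angle 0.37292017310570824 dist 0.006238037811796108 rms 0.0002376337518206931 24 37
```

View pics/scene21.png

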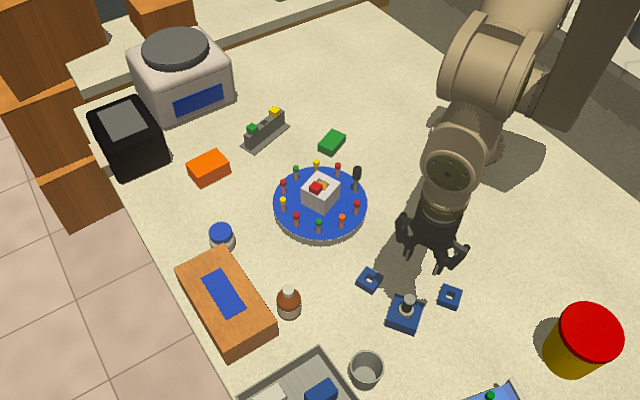

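View pics/k21.png

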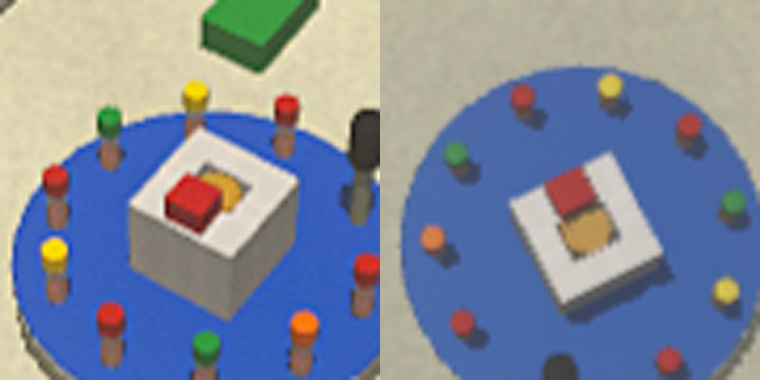

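The scene picture shows the red head on the hub (316,187), the punch upright in the big blue block (408,300), and the yellow and green keys still in their stand (273,112 and 252,128). Handing in.

```bash
python3 -c "
from h import *
print(hand_in())"
```

```text
the job is handed in; nothing more can be done
None
```

I turned the carousel to the flat, stood the red key in the gap with its sloping side outwards, and let go of it. I then tapped it home with the punch, put the punch back, and handed the job in at about 27.5 s. No verdict was reported.

- **Alignment:** the hub measures 0.37–0.38 rad and the spindle flat 0.37–0.39 rad, so the error is about 0.01 rad against the 0.08 allowed.
- **Key:** after release it stood with its head 17.5 mm above the hub. Three taps, lifting the punch clear each time, brought the head top to 120 mm, which is seated on the hub. The third tap, about 19 N, did not move it further.
- **Punch:** it stands upright in the 70 mm blue block, with its cap at 92 mm and within 1 mm of the hole centre.
- **Everything else:** the last overview pictures show the yellow and green keys still in their stand and nothing else visibly moved. I did not measure each bystander.

**Slips and disagreements:**
- One move was refused for missing fields, and nothing moved.
- One release row repeated old offsets and dragged the handle about 0.3 rad too far. I measured that and turned it back before placing the key.
- On coarse measures the cameras disagreed by 1–3 mm (key head position, and the flat angle from the scene and top views). I relied on the close wrist views for those.

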